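Make up two breakfast boards

ROBOT

A 6-joint arm with a two-finger parallel gripper is mounted at the origin on a cart in front of the work surface, level with it; the furniture and walls round the work are solid. World frame = base frame: x ahead of the robot, y to its left, z up, the work surface at z = 0. Lengths are in m, angles in rad, forces in N, time in s.
With the tool pointing down it reaches from about 0.3 to 0.775 m from the base axis. Payload 14.6 kg.
Tool frame: the origin (TCP) lies at the very end of the fingers, on their centre line; the grasp point (between the pads) lies 19 mm behind it (ctrl.hold_point_z is the distance from the TCP to the grasp point, in m); x points along the fingers, y is the direction in which the jaws open and shut, and the axes are right-handed (so a half turn about x gives the same grasp; the last joint's range is limited). The gripper opens to 94 mm and grips with 3 to 60 N. Pads are 16 mm wide; open, the fingers measure 119 mm over their backs; the gripper's body (75 mm by 177 mm) begins 78 mm behind the grasp point.
Start: joints at [1.06, 0.3, 1.521, -0, 1.321, -0.067], TCP at [0.236, 0.497, 0.205] pointing down, gripper open.
Joint ranges: [-3.03, 3.03], [-0.79, 2.21], [0.23, 2.52], [-1.04, 4.18], [0, 3.07], [-2.55, 2.55]. Speed limits (rad/s): [2.22, 2.22, 2.57, 3.14, 3.14, 3.14].

INTERFACE

Orientations are given as [roll, pitch, yaw] about the fixed x, y, z axes, in that order (R = Rz(yaw) Ry(pitch) Rx(roll)).
In Python, from station import get_obs, camera, ticket, ctrl gives the robot as it stands.
- The arm moves only by the tool step_arm, never from a script. Its argument "motion" is a list that holds one entry, the list of rows, each a list of 6 numbers: the shift along the tool's x, y, z in m, then the turn, a rotation vector about the tool's x, y, z in degrees. A call has 1 to 12 rows; each row shifts and turns the commanded pose from where the row before left it, along the tool's axes as they then stand; what a row does not reach is not made up. A row lasts 1/8 s, in which the tool goes at most 62.5 mm and 10.7 degrees, less where a joint would pass 70% of its speed; a pose out of reach is approached as far as the arm can. A call is refused whole if a number of a shift passes 0.0625 or a number of a turn 10.7, either way. A call with a gripper value outside its range is refused whole. "fingers" is the finger opening in m, from 0 to 0.094, set as the call begins (left out, the last holds). The fingers move at their own pace and stop on an object; "squeeze" is the grip in N (left out, the last holds). Time passes only in rows, so rows that do not move let the fingers close. It gives the time, the measured TCP pose, the force and the opening at its end, in the units of the state.
- get_obs(): the state, without advancing time (a new reading comes with each control period).
- camera(name): name is "scene" or "top"; returns a dict with "pixels" (384x512x3 uint8, red, green, blue), "fx", "fy", "cx", "cy" (pixels), "extrinsics" (4x4, takes a point from world to camera coordinates). Camera axes: x right, y up, looking along -z (the intrinsics and any distortion apply to the point x, -y, -z); pixel columns grow to the right and rows downward; lengths in m; the calibration is good to about 2 mm. A picture is of the moment at which its call begins. There is no depth.
- ticket.hand_in(): hands the job in, once; it reports no verdict.
The state is a dict: "time_s": time; "qpos": joint angles; "joint_vel": joint speeds; "tau": joint torques, N m; "ee_pos": TCP position; "eef_rot": TCP orientation; "force": force on the tool from outside, world axes, zero at the start; "moment": the same for the moment, N m; "grip_width": finger opening in m.
Only numpy, scipy, OpenCV 4.12 (cv2) and the standard library are available. Lean on these libraries where they do the work, as an engineer would, in place of code of your own. Each camera call takes 0.05 s, during which the arm holds its last target.

TASK

Make up the two breakfast boards from the things set out along the worktop's front edge. The board with the bowl gets the jam jar, stood in the empty round recess beside the bowl, and the long wooden spoon, laid level across the middle of the bowl's rim so that both ends overhang; the board with the egg gets the salt shaker, stood in its empty recess, and the short wooden spoon, laid flat on the bare end of the board beyond the egg, pointing across the board and not along it. Leave the bowl in its seat, and the wooden pepper mill, which goes with neither, standing where it is.

Things in the scene. Friction and masses are not known exactly. Their poses are not given: they have to be found in the camera images.
- bowl_board: Oak board, 115 (x) by 200 (y) by 18 mm thick, fixed where it lies. Origin at the centre of its underside, z up, y along its long side. Two round recesses 6 mm deep (floor z = 12 mm): 60 mm wide at y = +47 mm, where the bowl stands, and an empty one 78 mm wide at y = -51 mm for the jam jar; both at x = 0.
- egg_board: Oak board, 115 (x) by 185 (y) by 18 mm thick, fixed. Origin: centre of its underside, y along the long side. On its x = 0 line: a fixed brown egg 44 mm wide at y = +6 mm, tip at z = 62 mm; an empty recess 60 mm wide, floor z = 12 mm, at y = -56 mm for the shaker; the bare end (z = 18 mm) about y = +63 mm, where the short spoon shall lie along x, either way round.
- bowl: Loose white bowl, 0.3 kg, standing in the bowl board's 60 mm recess; rim 100 mm across outside with a 4 mm wall, 50 mm high. Origin at the centre of its foot; the rim is at its z = 50 mm.
- jam_jar: Loose glass jar of spread with a white lid, dark label, 56 by 62 mm wide (x by y), 99 mm high, about 0.44 kg, the widest of the upright things beside the pepper mill. Origin at the centre of its foot, z up. The lid is fixed and 57 mm wide.
- salt_shaker: Loose small glass salt shaker with a grey perforated top, round, 44 mm wide up to z = 66 mm and 34 mm above that, 90 mm high, about 0.1 kg. Origin at the centre of its foot, z up.
- pepper_mill: Loose turned dark wooden pepper mill, 58 mm wide, 150 mm high; a bystander among the stock, to be left standing where it is. Origin at the centre of its foot.
- long_spoon: The longer of two loose dark wooden spoons, flat on the worktop: 155 mm long, about 30 g; round bowl 33 mm wide at the +x end, straight handle 9 mm wide (y) and 8 mm thick (z) from x = -77 to +48 mm. Origin at mid-length on the underside, x along the spoon, z up; the handle can be gripped there.
- short_spoon: The shorter of two loose dark wooden spoons, flat on the worktop: 105 mm long, about 30 g; round bowl 22 mm wide at the +x end, straight handle 9 mm wide (y) and 8 mm thick (z) from x = -52 to +33 mm. Origin at mid-length on the underside, x along the spoon, z up; the handle can be gripped there.

How it is judged:
By the outcome, as a careful person would: the job done as asked, in the order asked, and still so for the second after the job is handed in, with the robot touching nothing.
It also fails if it takes over 102 s, if anything falls off the work surface, if the arm or the gripper's body presses on something with over 40 N, if the wrist force passes 120 N, or if a joint passes its speed limit or range.

## Working session

There is one attempt and no reset: what is moved stays moved. The work goes in short steps, Python scripts to look and compute and a tool call to move; the robot and the scene stay as the last step left them, time stands still between calls to the robot, and variables do not carry over. Pictures are saved under pics/ and viewed, and the job is handed in when it is done.

Besides the shell and the picture viewer there is one more tool, called after ">>>" as name([rows], argument=value, ...), one row to a line, values as JSON. step_arm: Moves the arm, as the interface text tells. Its arguments: {"type":"object","properties":{"motion":{"type":"array","items":{"type":"array","items":{"type":"array","items":{"type":"number"}}}},"fingers":{"type":"number"},"squeeze":{"type":"number"}},"required":["motion"]}

```bash
ls; mkdir -p pics
python3 - <<'E'
from station import get_obs, camera, ctrl
import cv2,numpy as np
print(get_obs()); print(ctrl.hold_point_z)
for n in("scene","top"):
    c=camera(n); cv2.imwrite(f"pics/{n}0.png",cv2.cvtColor(c["pixels"],cv2.COLOR_RGB2BGR))
    print(n,c["fx"],c["fy"],c["cx"],c["cy"],c.keys()); print(np.round(c["extrinsics"],4))
E
```

```text
pics
{'time_s': 0.0, 'qpos': array([ 1.06040453e+00,  3.00458412e-01,  1.52154266e+00,  1.16052190e-05,
        1.32072694e+00, -6.65910685e-02]), 'joint_vel': array([-4.35939621e-04, -4.70273203e-04,  3.15303427e-04, -1.67389608e-03,
        1.35152393e-05, -4.47329260e-04]), 'tau': array([-2.88291718e-03, -5.31793964e+01, -3.52755189e+01,  7.08155846e-02,
        2.42373697e-02, -9.37335653e-05]), 'ee_pos': array([0.23602746, 0.49649958, 0.20490955]), 'eef_rot': array([-1.64728787,  1.56966091, -2.09109148]), 'force': array([ 0.5681041 , -0.0888856 , -0.72337817]), 'moment': array([-0.03854341,  0.00661694,  0.00164531]), 'grip_width': 0.09389135102959681}
0.0188
scene 411.45616847811294 411.45616847811294 254.93705325191104 188.39263014576625 dict_keys(['pixels', 'fx', 'fy', 'cx', 'cy', 'extrinsics'])
[[ 0.7794 -0.6262 -0.0203 -0.2932]
 [ 0.4372  0.5204  0.7335 -0.3107]
 [-0.4488 -0.5805  0.6794 -0.7941]
 [ 0.      0.      0.      1.    ]]
top 424.1117422488412 424.1117422488412 259.4667028024368 189.12096917747652 dict_keys(['pixels', 'fx', 'fy', 'cx', 'cy', 'extrinsics'])
[[ 0.0099 -0.9999  0.0063  0.0945]
 [ 0.977   0.0111  0.2129 -0.4452]
 [-0.2129  0.0041  0.9771 -0.8618]
 [ 0.      0.      0.      1.    ]]
```

View pics/scene0.png

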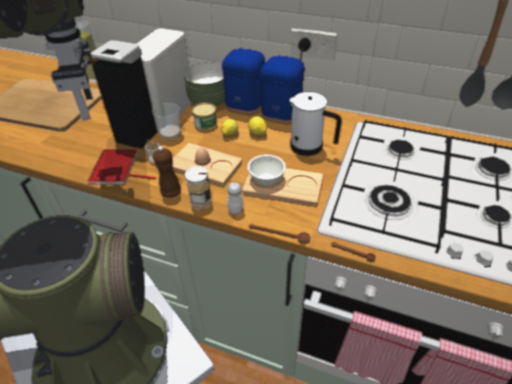

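View pics/top0.png

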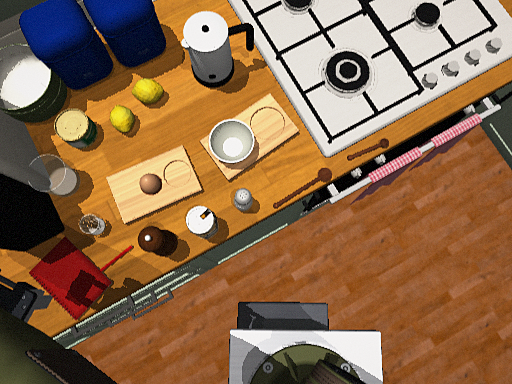

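The scene view shows the pepper mill (167,175), jar (200,187), shaker (235,198), long spoon (280,233), short spoon (352,250). The top view shows the boards at (155,183) and (250,135). I'll enlarge both for measurement.

```bash
cat > h.py <<'E'
from station import get_obs, camera, ctrl
import cv2,numpy as np
def cam(n):
    c=camera(n); c["bgr"]=cv2.cvtColor(c["pixels"],cv2.COLOR_RGB2BGR); return c
def ray(c,u,v):
    E=c["extrinsics"];R=E[:3,:3];t=E[:3,3]
    d=R.T@np.array([(u-c["cx"])/c["fx"],-(v-c["cy"])/c["fy"],-1.]); return -R.T@t,d
def onz(c,u,v,z):
    o,d=ray(c,u,v); return o+d*(z-o[2])/d[2]
def proj(c,p):
    p=np.asarray(p,float);q=c["extrinsics"][:3,:3]@p+c["extrinsics"][:3,3]
    return np.array([c["cx"]+c["fx"]*q[0]/-q[2],c["cy"]-c["fy"]*q[1]/-q[2]])
def crop(c,x0,y0,x1,y1,s,fn):
    im=cv2.resize(c["bgr"][y0:y1,x0:x1],None,fx=s,fy=s,interpolation=cv2.INTER_CUBIC)
    for x in range((x0//20+1)*20,x1,20): cv2.putText(im,str(x),((x-x0)*s,8),0,.3,(0,255,255),1);cv2.line(im,((x-x0)*s,0),((x-x0)*s,4),(0,255,255))
    for y in range((y0//20+1)*20,y1,20): cv2.putText(im,str(y),(0,(y-y0)*s),0,.3,(0,255,255),1)
    cv2.imwrite(fn,im)
E
python3 - <<'E'
from h import *
c=cam("top"); crop(c,100,90,300,240,4,"pics/t1.png"); crop(c,260,120,420,220,5,"pics/t2.png")
c=cam("scene"); crop(c,140,130,390,270,3,"pics/s1.png")
E
```

```text
(no output)
```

View pics/t1.png

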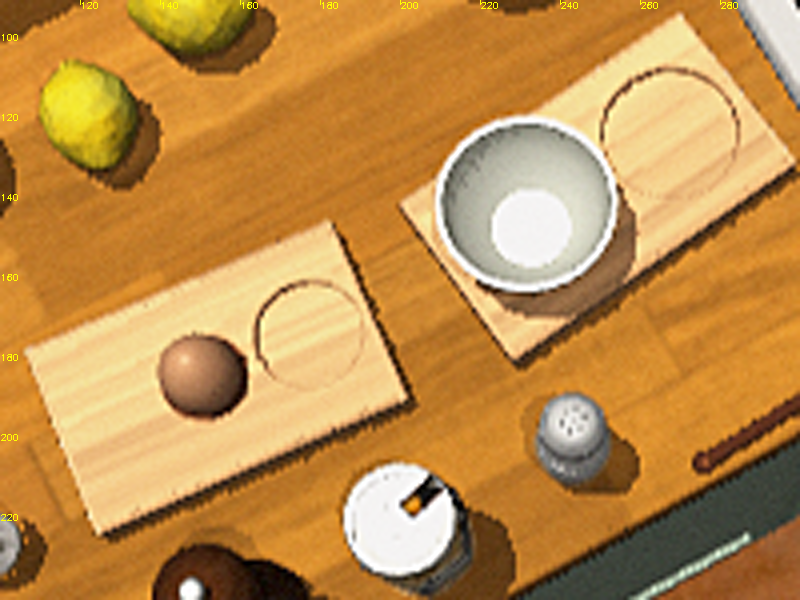

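View pics/t2.png

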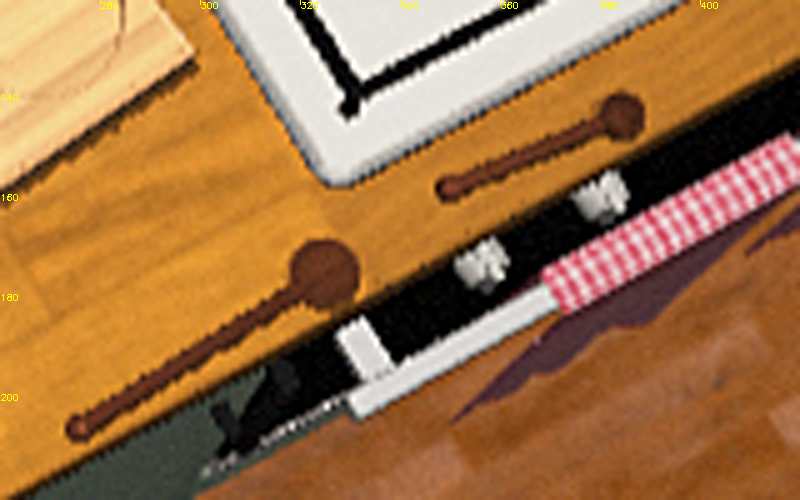

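View pics/s1.png

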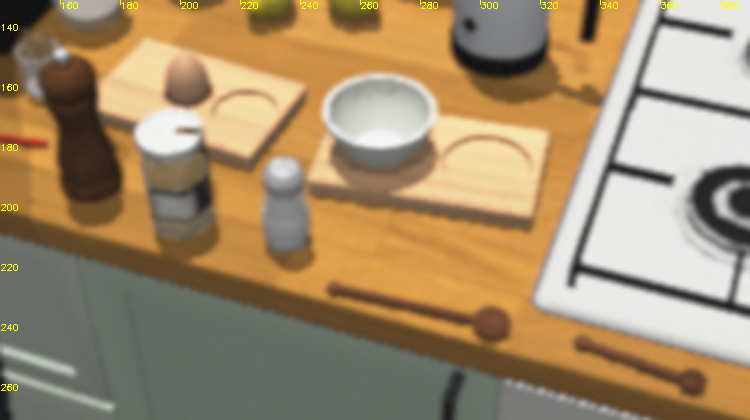

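```bash
cat > m.py <<'E'
from h import *
def blob(mask,seed=None,roi=None):
    if roi is not None:
        z=np.zeros_like(mask); x0,y0,x1,y1=roi; z[y0:y1,x0:x1]=mask[y0:y1,x0:x1]; mask=z
    cs,_=cv2.findContours(mask,cv2.RETR_EXTERNAL,cv2.CHAIN_APPROX_NONE)
    return max(cs,key=cv2.contourArea)[:,0,:]
def wpts(c,k,z): return np.array([onz(c,u,v,z)[:2] for u,v in k])
E
python3 - <<'E'
from m import *
c=cam("top"); hsv=cv2.cvtColor(c["bgr"],cv2.COLOR_BGR2HSV)
for u,v in [(150,160),(240,170),(160,150),(185,186),(120,190),(210,145),(180,130),(230,140),(300,190),(325,170),(370,147),(200,215),(243,195)]: print((u,v),hsv[v,u])
pale=((hsv[...,1]<140)&(hsv[...,2]>150)&(hsv[...,0]>8)&(hsv[...,0]<28)).astype(np.uint8)*255
cv2.imwrite("pics/pale.png",pale)
for nm,roi in(("egg",(100,140,208,228)),("bowl",(196,90,300,185))):
    k=blob(pale,roi=roi); w=wpts(c,k,.018); r=cv2.minAreaRect((w*1000).astype(np.float32)); print(nm,r, cv2.boxPoints(r).round(0).tolist(),len(k))
dark=((hsv[...,0]<10)&(hsv[...,2]<140)&(hsv[...,1]>90)).astype(np.uint8)*255
for nm,roi in(("long",(270,155,336,212)),("short",(340,130,395,165))):
    k=blob(dark,roi=roi); w=wpts(c,k,.006)*1000; r=cv2.minAreaRect(w.astype(np.float32)); print(nm,r,cv2.boxPoints(r).round(0).tolist())
E
```

```text
(150, 160) [ 19 109 239]
(240, 170) [ 18 119 255]
(160, 150) [ 16 196 185]
(185, 186) [ 20 105 245]
(120, 190) [ 20 106 245]
(210, 145) [  0   0 255]
(180, 130) [ 16 198 204]
(230, 140) [ 15   2 245]
(300, 190) [  8 171  97]
(325, 170) [ 11 177  98]
(370, 147) [ 13 200 106]
(200, 215) [168  38 100]
(243, 195) [ 11  10 209]
egg ((461.79156494140625, 334.62603759765625), (115.2354507446289, 183.55296325683594), 25.103322982788086) [[371.0, 393.0], [449.0, 227.0], [553.0, 276.0], [475.0, 442.0]] 243
bowl ((598.6860961914062, 99.12283325195312), (120.75843811035156, 133.1058349609375), 36.68865203857422) [[511.0, 116.0], [590.0, 10.0], [687.0, 82.0], [607.0, 189.0]] 322
long ((455.0167236328125, 3.3101577758789062), (28.426687240600586, 152.7913360595703), 34.637149810791016) [[400.0, 58.0], [487.0, -68.0], [510.0, -51.0], [423.0, 74.0]]
short ((551.23486328125, -147.9568634033203), (17.39000129699707, 103.64350128173828), 22.281461715698242) [[524.0, -103.0], [563.0, -199.0], [579.0, -193.0], [540.0, -97.0]]
```

View pics/pale.png

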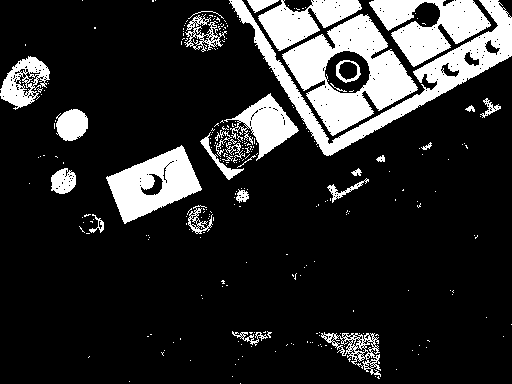

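```bash
cat > meas.py <<'E'
from m import *
c=cam("top"); s=cam("scene"); hsv=cv2.cvtColor(c["bgr"],cv2.COLOR_BGR2HSV)
pale=((hsv[...,1]<140)&(hsv[...,2]>150)).astype(np.uint8)*255
z=np.zeros_like(pale); cv2.fillPoly(z,[np.array([[194,140],[272,88],[304,130],[228,188]])],255)
pb=pale&z; cs,_=cv2.findContours(pb,cv2.RETR_EXTERNAL,cv2.CHAIN_APPROX_NONE)
k=max(cs,key=len)[:,0,:]
w=wpts(c,k,.018)*1000
# corners by hand as check
for u,v in [(269.7,93.5),(298.5,130),(230,180.5),(200,141)]: print("corner",onz(c,u,v,.018)[:2].round(4))
# bowl rim ellipse on z=.062
rim=[(231.5,119.2),(209.5,140),(254,140),(232,162.5),(215.5,125.5),(248.5,126),(215,156),(249,156)]
rw=np.array([onz(c,u,v,.062)[:2] for u,v in rim])*1000
print("bowl rim", cv2.minEnclosingCircle(rw.astype(np.float32)), cv2.fitEllipse(rw.astype(np.float32)))
white=((hsv[...,1]<60)&(hsv[...,2]>110)).astype(np.uint8)*255
wb=cv2.morphologyEx(white,cv2.MORPH_CLOSE,np.ones((5,5)))
zz=np.zeros_like(pale); cv2.circle(zz,(231,141),27,255,-1)
k=blob(wb&zz); rw=wpts(c,k,.062)*1000; print("bowl rim mask",cv2.fitEllipse(rw.astype(np.float32)))
# jar lid at z=.099 : circle
lid=[(199.5,205.5),(186,219),(214,219),(200,234),(190,209.5),(210,209.5),(190,229.5),(210,229.5)]
lw=np.array([onz(c,u,v,.099)[:2] for u,v in lid])*1000; print("lid",cv2.fitEllipse(lw.astype(np.float32)))
# recesses
for nm,pts in (("jarrec",[(250,122),(285,122),(268,107),(269,139)]),("saltrec",[(163.5,172),(191.5,172),(177,160),(177,187)])):
    a=np.array([onz(c,u,v,.018)[:2] for u,v in pts])*1000; print(nm,cv2.minEnclosingCircle(a.astype(np.float32)),a.round(0).tolist())
print("salt top",onz(c,243.0,193.8,.090)[:2].round(4), "scene", onz(s,140+285/3,130+163/3,.088)[:2].round(4), "foot scene",onz(s,140+286/3,130+247/3,.0)[:2].round(4))
print("jar lid scene",onz(s,140+168/3,130+133/3,.099)[:2].round(4))
print("egg",onz(c,150.3,184,.045)[:2].round(4))
print("mill top px knob",onz(c,148.5,237,.150)[:2].round(4),"scene",onz(s,140+61/3,130+55/3,.150)[:2].round(4))
for nm,u,v,zz in (("beaker",55,175,.05),("smalljar",92,225,.03),("redhandle",132,247,.02),("blackbox",60,245,0.0)): print(nm,onz(c,u,v,zz).round(3))
E
python3 meas.py
```

```text
corner [0.6789 0.0776]
corner [0.59   0.0113]
corner [0.4695 0.1649]
corner [0.5608 0.2352]
bowl rim ((547.6502685546875, 159.52899169921875), 50.38060760498047) ((547.3877563476562, 160.14901733398438), (97.28040313720703, 99.94686889648438), 114.57154846191406)
bowl rim mask ((548.5180053710938, 161.6056365966797), (96.8318099975586, 98.72046661376953), 90.48204040527344)
lid ((369.76434326171875, 217.04150390625), (55.31476974487305, 57.49831771850586), 115.24864959716797)
jarrec ((607.5363159179688, 82.24696350097656), 40.18410110473633) [[608.0, 122.0], [609.0, 42.0], [645.0, 81.0], [568.0, 79.0]]
saltrec ((484.6817626953125, 282.48480224609375), 31.35832977294922) [[487.0, 314.0], [488.0, 251.0], [515.0, 285.0], [453.0, 282.0]]
salt top [0.4248 0.1329] scene [0.4247 0.1352] foot scene [0.4158 0.1297]
jar lid scene [0.366  0.2168]
egg [0.4533 0.3344]
mill top px knob [0.3289 0.3039] scene [0.3243 0.3028]
beaker [0.47  0.539 0.05 ]
smalljar [0.365 0.457 0.03 ]
redhandle [0.32  0.371 0.02 ]
blackbox [0.324 0.535 0.   ]
```

Run:
```python
from h import *
c=cam("top"); crop(c,0,130,180,260,4,"pics/t3.png"); crop(c,170,185,260,245,8,"pics/t4.png")
c=cam("scene"); crop(c,80,110,240,220,4,"pics/s2.png")
```

```text
(no output)
```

View pics/t3.png

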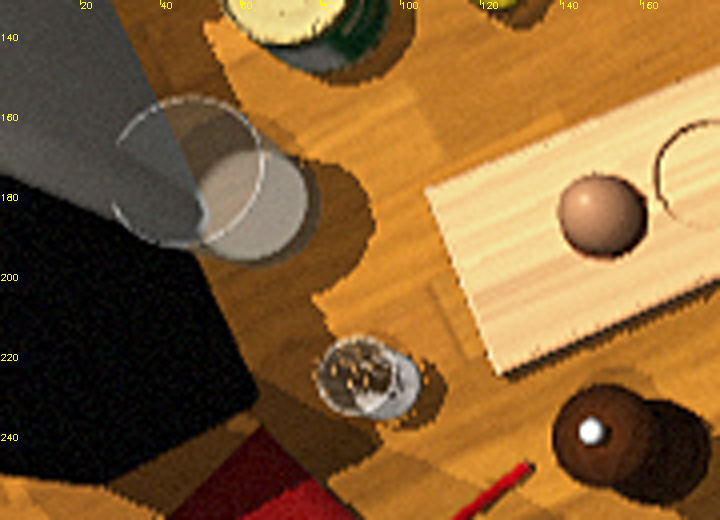

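View pics/t4.png

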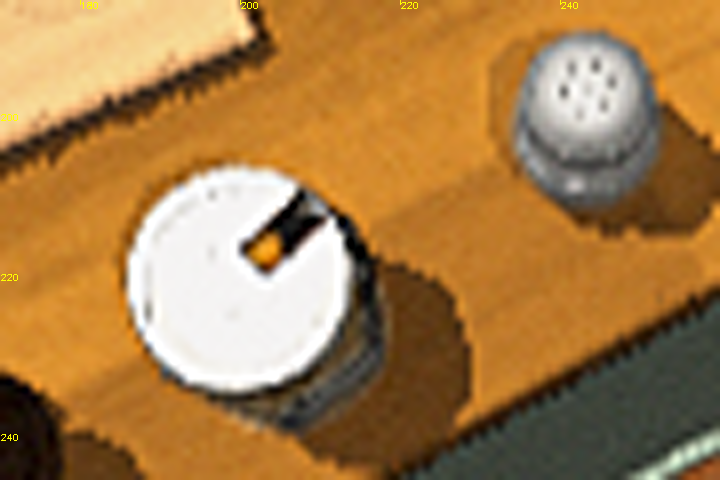

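View pics/s2.png

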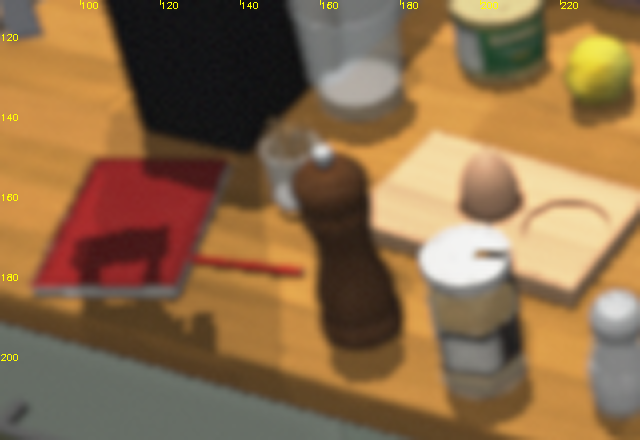

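```bash
cat > plan.py <<'E'
import sys,numpy as np
from scipy.spatial.transform import Rotation as Ro
from station import get_obs
def plan(xyz,jaw,show=True):
    o=get_obs(); R=Ro.from_euler('xyz',o["eef_rot"]).as_matrix(); p=o["ee_pos"]
    y=R[:,1]; cur=np.degrees(np.arctan2(y[1],y[0])); d=(jaw-cur+90)%180-90
    # desired frame: x down, y at cur+d
    a=np.radians(cur+d); Y=np.array([np.cos(a),np.sin(a),0]); X=np.array([0,0,-1.]); D=np.c_[X,Y,np.cross(X,Y)]
    rv=np.degrees(Ro.from_matrix(R.T@D).as_rotvec()); 
    print("t",round(o["time_s"],2),"p",p.round(4),"jaw",cur.round(1),"q6",o["qpos"][5].round(2),"F",np.round(o["force"],1),"w",round(o["grip_width"],4))
    print("turn",rv.round(2),"-> then total shift",(D.T@(np.array(xyz)-p)).round(4),"| shift now",(R.T@(np.array(xyz)-p)).round(4))
if __name__=="__main__":
    v=list(map(float,sys.argv[1:])); plan(v[:3],v[3])
E
python3 plan.py .368 .217 .2 25.5; python3 plan.py .368 .217 .05 25.5
```

```text
t 0.45 p [0.2361 0.4967 0.2054] jaw 64.6 q6 -0.07 F [-0.7  0.4 -0.4] w 0.0939
turn [3.907e+01 0.000e+00 1.000e-02] -> then total shift [ 0.0054 -0.0014  0.3092] | shift now [ 0.0054 -0.196   0.2392]
t 0.45 p [0.2361 0.4967 0.2054] jaw 64.6 q6 -0.07 F [-0.7  0.4 -0.4] w 0.0939
turn [3.907e+01 0.000e+00 1.000e-02] -> then total shift [ 0.1554 -0.0014  0.3092] | shift now [ 0.1554 -0.1959  0.2392]
```

>>> step_arm([
  [[0, 0, 0, 9.77, 0, 0], [0, 0, 0, 9.77, 0, 0], [0, 0, 0, 9.77, 0, 0], [0, 0, 0, 9.77, 0, 0], [0.001, 0, 0.0515, 0, 0, 0], [0.001, 0, 0.0515, 0, 0, 0], [0.001, 0, 0.0515, 0, 0, 0], [0.001, 0, 0.0515, 0, 0, 0], [0.001, 0, 0.0515, 0, 0, 0], [0, -0.0014, 0.0515, 0, 0, 0], [0, 0, 0, 0, 0, 0], [0, 0, 0, 0, 0, 0]],
], fingers=0.094, squeeze=25)

```text
time_s: 1.95
ee_pos: [0.3678, 0.2175, 0.2005]
eef_rot: [2.23, 1.571, 1.103]
force: [0.4, -0.4, -0.1]
grip_width: 0.0942
```

```bash
python3 plan.py .368 .217 .05 25.5
python3 - <<'E'
from h import *
c=cam("scene"); crop(c,100,60,300,220,4,"pics/s3.png")
E
```

```text
t 1.95 p [0.3678 0.2175 0.2005] jaw 25.5 q6 0.0 F [ 0.4 -0.4 -0.1] w 0.0942
turn [-0.03 -0.01 -0.01] -> then total shift [ 1.505e-01 -1.000e-04  5.000e-04] | shift now [ 1.505e-01 -1.000e-04  6.000e-04]
```

View pics/s3.png

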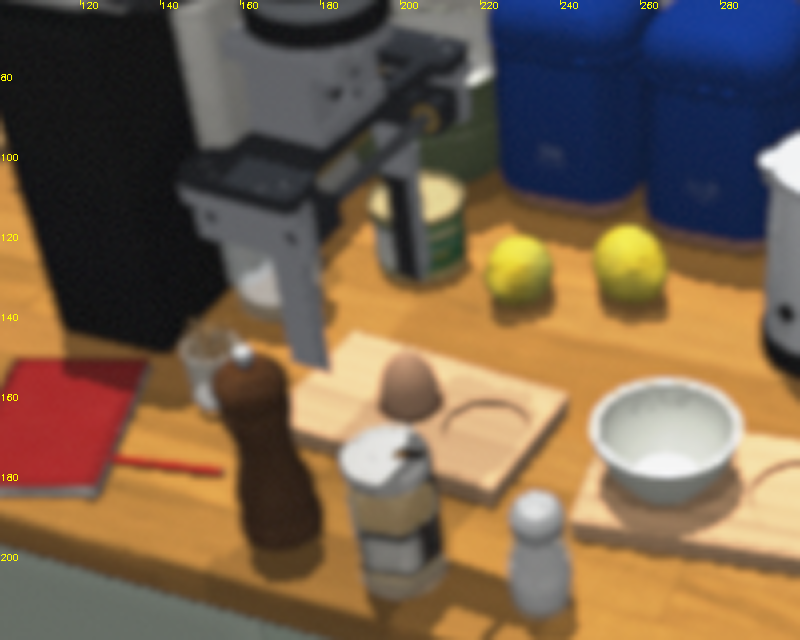

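The open gripper hangs above the jar, clear of the mill; the fingertips are at about (178,150) and (200,125). Next I descend and grip.

>>> step_arm([
  [[0.045, 0, 0, 0, 0, 0], [0.045, 0, 0, 0, 0, 0], [0.035, 0, 0.0005, 0, 0, 0], [0.0255, 0, 0, 0, 0, 0], [0, 0, 0, 0, 0, 0], [0, 0, 0, 0, 0, 0]],
])

```text
time_s: 2.75
ee_pos: [0.3683, 0.2175, 0.0509]
eef_rot: [1.595, 1.57, 0.47]
force: [0.2, 0.1, 1.0]
grip_width: 0.0939
```

>>> step_arm([
  [[0, 0, 0, 0, 0, 0], [0, 0, 0, 0, 0, 0], [0, 0, 0, 0, 0, 0], [0, 0, 0, 0, 0, 0], [0, 0, 0, 0, 0, 0], [0, 0, 0, 0, 0, 0]],
], fingers=0.0, squeeze=25)

```text
time_s: 3.5
ee_pos: [0.3685, 0.2169, 0.0502]
eef_rot: [1.515, 1.57, 0.389]
force: [2.5, 1.1, 3.3]
grip_width: 0.0577
```

```bash
python3 plan.py .607 .082 .15 37.5
python3 - <<'E'
from h import *
c=cam("scene"); crop(c,130,60,290,220,3,"pics/s4.png")
E
```

```text
t 3.5 p [0.3685 0.2169 0.0502] jaw 25.5 q6 0.0 F [2.5 1.1 3.3] w 0.0577
turn [-1.201e+01  1.000e-02 -5.000e-02] -> then total shift [-0.0998  0.1071  0.2522] | shift now [-0.0996  0.1574  0.2244]
```

View pics/s4.png

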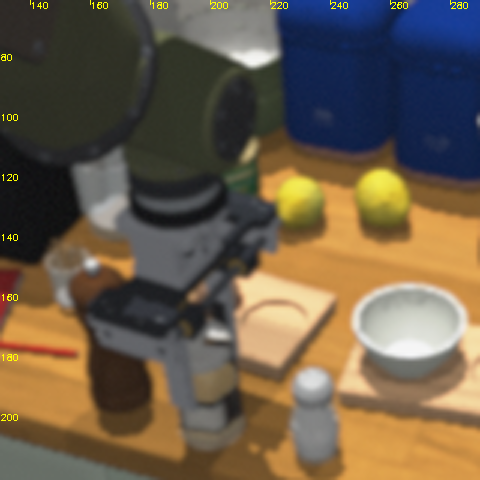

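The jar is held at a width of 58 mm and the mill is untouched. Next: lift, turn, and carry it over the recess.

>>> step_arm([
  [[-0.02, 0, 0, 0, 0, 0], [-0.045, 0, 0, 0, 0, 0], [-0.045, 0, 0, 0, 0, 0], [0, 0, 0, -6, 0, 0], [0, 0, 0, -6, 0, 0], [0, 0.016, 0.0362, 0, 0, 0], [0, 0.0185, 0.044, 0, 0, 0], [0, 0.0185, 0.044, 0, 0, 0], [0, 0.0185, 0.044, 0, 0, 0], [0, 0.0185, 0.044, 0, 0, 0], [0, 0.017, 0.04, 0, 0, 0], [0, 0, 0, 0, 0, 0]],
])

```text
time_s: 5.05
ee_pos: [0.6072, 0.0801, 0.1581]
eef_rot: [-2.117, 1.568, -3.035]
force: [-0.0, 0.3, -3.1]
grip_width: 0.0575
```

>>> step_arm([
  [[0, 0, 0, 0, 0, 0], [0, 0, 0, 0, 0, 0]],
])

```text
time_s: 5.3
ee_pos: [0.6057, 0.0824, 0.1599]
eef_rot: [-2.279, 1.57, 3.088]
force: [0.2, -1.6, -4.0]
grip_width: 0.0578
```

```bash
python3 plan.py .607 .082 .063 37.5
python3 - <<'E'
from h import *
c=cam("scene"); crop(c,200,50,360,210,3,"pics/s5.png")
c=cam("top"); crop(c,180,60,340,200,3,"pics/t5.png")
E
```

```text
t 5.3 p [0.6057 0.0824 0.1599] jaw 37.5 q6 -0.58 F [ 0.2 -1.6 -4. ] w 0.0578
turn [ 0.04 -0.02  0.03] -> then total shift [0.0969 0.0008 0.0011] | shift now [0.0969 0.0008 0.0012]
```

View pics/s5.png

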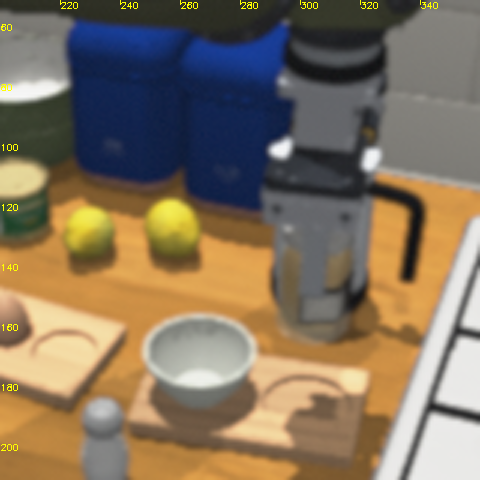

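View pics/t5.png

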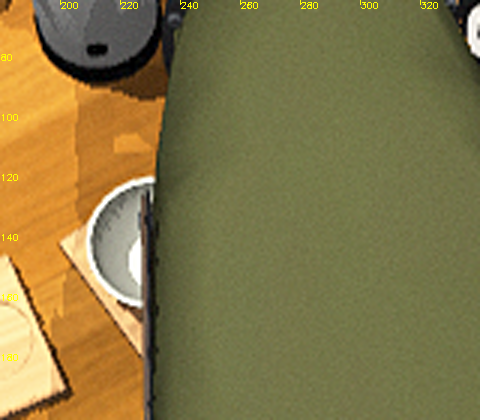

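Run:
```python
from h import *
c=cam("top");s=cam("scene")
for z in(.05,.1,.14): print(z,onz(c,247,40,z).round(3))
print("base",onz(c,212,77,0).round(3),"top knob",[onz(c,207,31,z).round(3) for z in(.12,.15,.18)])
for z in (.12,.15,.18): print(z,"scene knob",onz(s,310,97,z).round(3),"handle corner",onz(s,338,113,z).round(3))
```

```text
0.05 [0.797 0.132 0.05 ]
0.1 [0.766 0.13  0.1  ]
0.14 [0.741 0.129 0.14 ]
base [0.728 0.216 0.   ] top knob [array([0.774, 0.215, 0.12 ]), array([0.754, 0.211, 0.15 ]), array([0.735, 0.207, 0.18 ])]
0.12 scene knob [0.811 0.274 0.12 ] handle corner [0.81  0.159 0.12 ]
0.15 scene knob [0.774 0.238 0.15 ] handle corner [0.772 0.129 0.15 ]
0.18 scene knob [0.736 0.203 0.18 ] handle corner [0.735 0.099 0.18 ]
```

The jar hangs upright, about 0.11 m above the empty recess. The moka pot's handle is about 45 mm beyond the gripper body. Lowering.

>>> step_arm([
  [[0.03, 0.0008, 0.0011, 0, 0, 0], [0.03, 0, 0, 0, 0, 0], [0.02, 0, 0, 0, 0, 0], [0.01, 0, 0, 0, 0, 0], [0.0065, 0, 0, 0, 0, 0], [0, 0, 0, 0, 0, 0], [0, 0, 0, 0, 0, 0]],
])

```text
time_s: 6.38
ee_pos: [0.6081, 0.0814, 0.0642]
eef_rot: [0.995, 1.57, 0.079]
force: [0.0, 0.1, -3.4]
grip_width: 0.0573
```

```bash
python3 plan.py .607 .082 .063 37.5
python3 - <<'E'
from h import *
c=cam("scene"); crop(c,220,90,360,210,4,"pics/s6.png")
E
```

```text
t 6.38 p [0.6081 0.0814 0.0642] jaw 37.5 q6 -0.58 F [ 0.   0.1 -3.4] w 0.0573
turn [-0.    0.03 -0.05] -> then total shift [ 0.0012 -0.0006 -0.0012] | shift now [ 0.0012 -0.0006 -0.0012]
```

View pics/s6.png

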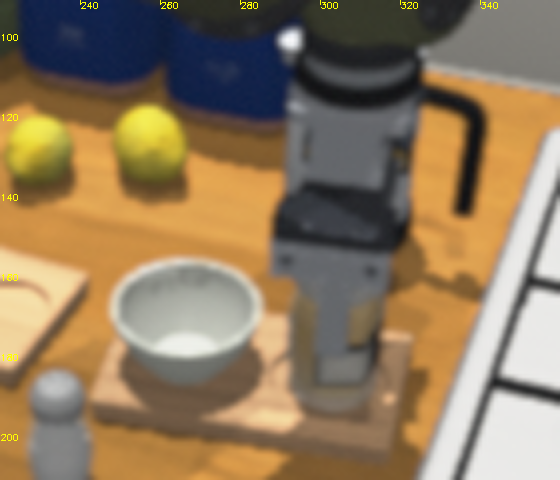

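Run:
```python
from h import *
c=cam("scene"); 
o,_=ray(c,256,192); d=o[:2]-np.array([.607,.082]); d/=np.linalg.norm(d)
for r in (.028,.031,.039): print(r,proj(c,[.607+d[0]*r,.082+d[1]*r,.014]))
```

```text
0.028 [302.14893872 192.67222692]
0.031 [302.0871002  193.45084612]
0.039 [301.92097599 195.54254364]
```

>>> step_arm([
  [[0.001, 0, 0, 0, 0, 0], [0.001, 0, 0, 0, 0, 0], [0, 0, 0, 0, 0, 0]],
])

```text
time_s: 6.85
ee_pos: [0.608, 0.0813, 0.0622]
eef_rot: [0.878, 1.57, -0.038]
force: [-1.9, -1.3, 4.4]
grip_width: 0.0577
```

The foot is seen at (302.5,193), as predicted, and contact is felt. I release, rise, and look.

>>> step_arm([
  [[0, 0, 0, 0, 0, 0], [0, 0, 0, 0, 0, 0], [0, 0, 0, 0, 0, 0], [0, 0, 0, 0, 0, 0], [-0.03, 0, 0, 0, 0, 0], [-0.05, 0, 0, 0, 0, 0], [-0.05, 0, 0, 0, 0, 0], [0, 0, 0, 0, 0, 0]],
], fingers=0.088)

```text
time_s: 7.85
ee_pos: [0.6092, 0.0815, 0.1957]
eef_rot: [0.994, 1.564, 0.078]
force: [-0.3, 0.3, -0.7]
grip_width: 0.0883
```

Run:
```python
from m import *
c=cam("scene"); crop(c,220,90,360,210,4,"pics/s7.png")
c=cam("top")
hsv=cv2.cvtColor(c["bgr"],cv2.COLOR_BGR2HSV)
dark=((hsv[...,0]<14)&(hsv[...,2]<135)&(hsv[...,1]>90)).astype(np.uint8)*255
for nm,roi in(("long",(270,155,336,212)),("short",(340,130,395,165))):
    x0,y0,x1,y1=roi; k=blob(dark,roi=roi); w=wpts(c,k,.006)*1000; r=cv2.minAreaRect(w.astype(np.float32)); print(nm,r)
    m=np.zeros_like(dark); cv2.fillPoly(m,[k],255); yy,xx=np.nonzero(m); P=wpts(c,np.c_[xx,yy],.006)*1000
    # handle axis
    d=cv2.fitLine(P.astype(np.float32),cv2.DIST_HUBER,0,.01,.01).ravel(); t=(P-d[2:])@d[:2]; n=(P-d[2:])@np.array([-d[1],d[0]]); print(d,t.min(),t.max())
    if d[1]>0:d[:2]*=-1; t=-t
    h=t<t.max()-(45 if nm=="long" else 33); h=P[h]; d2=cv2.fitLine(h.astype(np.float32),cv2.DIST_L2,0,.01,.01).ravel()
    if d2[1]>0:d2[:2]*=-1
    T=(P-d2[2:])@d2[:2]; mid=d2[2:]+d2[:2]*(T.min()+T.max())/2; print("handle yaw",np.degrees(np.arctan2(d2[1],d2[0])),"mid",mid,"len",T.max()-T.min())
```

```text
Traceback (most recent call last):
  File "m.py", line 6, in blob
    return max(cs,key=cv2.contourArea)[:,0,:]
           ~~~^^^^^^^^^^^^^^^^^^^^^^^^
ValueError: max() iterable argument is empty
```

View pics/s7.png

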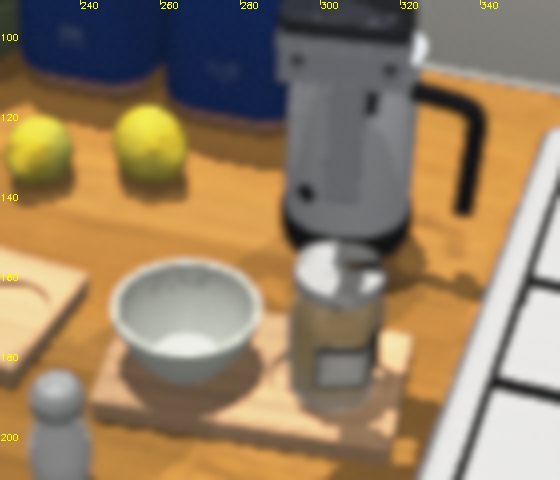

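The jar stands in the recess at (304,178), and the bowl hasn't moved. The arm blocks the top view, so I measure the spoons from the first top picture.

```bash
python3 - <<'E'
from m import *
c=cam("top"); c["bgr"]=cv2.imread("pics/top0.png")
hsv=cv2.cvtColor(c["bgr"],cv2.COLOR_BGR2HSV)
dark=((hsv[...,0]<15)&(hsv[...,2]<140)&(hsv[...,1]>90)).astype(np.uint8)*255
for nm,poly in(("long",[[268,206],[290,190],[318,162],[330,162],[336,172],[332,182],[318,186],[276,212]]),("short",[[343,156],[380,134],[394,138],[392,152],[352,165]])):
    z=np.zeros_like(dark); cv2.fillPoly(z,[np.array(poly)],255); k=blob(dark&z)
    m=np.zeros_like(dark); cv2.fillPoly(m,[k],255); yy,xx=np.nonzero(m); P=wpts(c,np.c_[xx,yy],.006)*1000
    d=cv2.fitLine(P.astype(np.float32),cv2.DIST_HUBER,0,.01,.01).ravel()
    if d[1]>0:d[:2]*=-1
    t=(P-d[2:])@d[:2]
    h=P[t<t.max()-(45 if nm=="long" else 33)]; d2=cv2.fitLine(h.astype(np.float32),cv2.DIST_L2,0,.01,.01).ravel()
    if d2[1]>0:d2[:2]*=-1
    T=(P-d2[2:])@d2[:2]; N=(P-d2[2:])@np.array([-d2[1],d2[0]]); mid=d2[2:]+d2[:2]*(T.min()+T.max())/2; print(nm,"handle yaw",np.degrees(np.arctan2(d2[1],d2[0])),"mid",mid,"len",T.max()-T.min(),N.min(),N.max(),"all-yaw",np.degrees(np.arctan2(d[1],d[0])))
    im=cv2.resize(c["bgr"],None,fx=3,fy=3)
s=cam("scene")
for nm,a,b in (("long",(331,289),(510,325)),("short",(576,343),(706,383))):
    A,B=[onz(s,140+x/3,130+y/3,.006)[:2]*1000 for x,y in(a,b)]; print(nm,A,B,(A+B)/2,np.linalg.norm(A-B),np.degrees(np.arctan2(*(B-A)[::-1])))
E
python3 plan.py .455 .005 .12 35
```

```text
long handle yaw -56.9853 mid [455.61404522   3.64184278] len 154.20263178559372 -16.473485951814567 16.596015667283268 all-yaw -57.0715
short handle yaw -66.40023 mid [ 548.75095171 -148.39394878] len 104.87342242008233 -9.806327837443435 11.474742664073707 all-yaw -65.90655
long [412.34171245  62.90654823] [497.81529467 -58.15848462] [455.07850356   2.37403181] 148.19742047658383 -54.77738116491801
short [ 524.50406735 -104.18468035] [ 571.39437274 -193.67329687] [ 547.94922004 -148.92898861] 101.02926916200842 -62.346330394956595
t 8.05 p [0.6073 0.0813 0.19  ] jaw 37.5 q6 -0.58 F [-0.3  0.1  0.6] w 0.088
turn [ 2.49 -0.07  0.11] -> then total shift [ 0.07   -0.1685 -0.0248] | shift now [ 0.0703 -0.1672 -0.032 ]
```

```bash
python3 plan.py .4555 .0035 .06 33
```

```text
t 8.05 p [0.6073 0.0813 0.19  ] jaw 37.5 q6 -0.58 F [-0.3  0.1  0.6] w 0.088
turn [ 4.49 -0.06  0.11] -> then total shift [ 0.13   -0.1697 -0.0174] | shift now [ 0.1303 -0.1676 -0.0305]
```

>>> step_arm([
  [[0, 0, 0, 4.5, 0, 0], [0, -0.0424, -0.0044, 0, 0, 0], [0, -0.0424, -0.0044, 0, 0, 0], [0, -0.0424, -0.0043, 0, 0, 0], [0.03, -0.0425, -0.0043, 0, 0, 0], [0.05, 0, 0, 0, 0, 0], [0.05, 0, 0, 0, 0, 0], [0, 0, 0, 0, 0, 0], [0, 0, 0, 0, 0, 0]],
], fingers=0.04)

```text
time_s: 9.18
ee_pos: [0.4566, 0.0036, 0.0627]
eef_rot: [0.916, 1.57, -0.079]
force: [0.1, 0.3, 0.2]
grip_width: 0.0399
```

```bash
python3 plan.py .4555 .0035 .002 33
python3 - <<'E'
from h import *
c=cam("scene"); crop(c,220,130,380,270,4,"pics/s8.png")
E
```

```text
t 9.18 p [0.4566 0.0036 0.0627] jaw 33.0 q6 -0.65 F [0.1 0.3 0.2] w 0.0399
turn [-0.    0.03 -0.03] -> then total shift [ 0.0607 -0.001  -0.0006] | shift now [ 0.0607 -0.001  -0.0006]
```

View pics/s8.png

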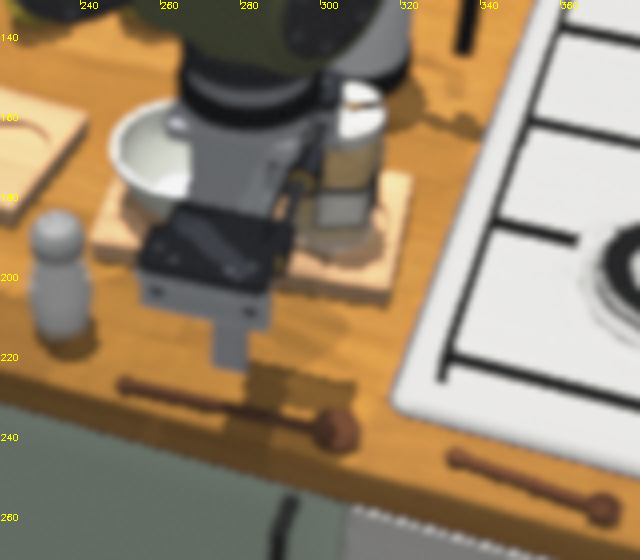

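The fingers straddle the handle at (278,222). Lower and grip.

>>> step_arm([
  [[0.025, -0.001, -0.0006, 0, 0, 0], [0.02, 0, 0, 0, 0, 0], [0.01, 0, 0, 0, 0, 0], [0.0045, 0, 0, 0, 0, 0], [0, 0, 0, 0, 0, 0], [0, 0, 0, 0, 0, 0]],
])

```text
time_s: 9.98
ee_pos: [0.4552, 0.0035, 0.0025]
eef_rot: [0.93, 1.57, -0.065]
force: [0.0, -0.7, 0.3]
grip_width: 0.0398
```

```bash
python3 plan.py .4555 .0035 .002 33
```

```text
t 9.97 p [0.4552 0.0035 0.0025] jaw 33.0 q6 -0.65 F [ 0.  -0.7  0.3] w 0.0398
turn [-0.01  0.03 -0.04] -> then total shift [0.0005 0.0002 0.0002] | shift now [0.0005 0.0002 0.0002]
```

>>> step_arm([
  [[0.0005, 0, 0, 0, 0, 0], [0, 0, 0, 0, 0, 0], [0, 0, 0, 0, 0, 0], [0, 0, 0, 0, 0, 0], [0, 0, 0, 0, 0, 0], [-0.02, 0, 0, 0, 0, 0], [-0.04, 0, 0, 0, 0, 0], [-0.05, 0, 0, 0, 0, 0], [-0.04, 0, 0, 0, 0, 0], [0, 0, 0, 0, 0, 0], [0, 0, 0, 0, 0, 0]],
], fingers=0.0, squeeze=25)

```text
time_s: 11.35
ee_pos: [0.4544, 0.0035, 0.1506]
eef_rot: [-2.197, 1.57, 3.091]
force: [-0.3, 0.8, -0.5]
grip_width: 0.0089
```

```bash
python3 plan.py .5475 .1600 .15 -52.5
python3 - <<'E'
from h import *
c=cam("scene"); crop(c,220,90,380,230,4,"pics/s9.png")
E
```

```text
t 11.35 p [0.4544 0.0035 0.1506] jaw 33.0 q6 -0.65 F [-0.3  0.8 -0.5] w 0.0089
turn [8.549e+01 1.000e-02 7.000e-02] -> then total shift [ 0.0006 -0.0674 -0.1691] | shift now [ 0.0005  0.1633 -0.0805]
```

View pics/s9.png

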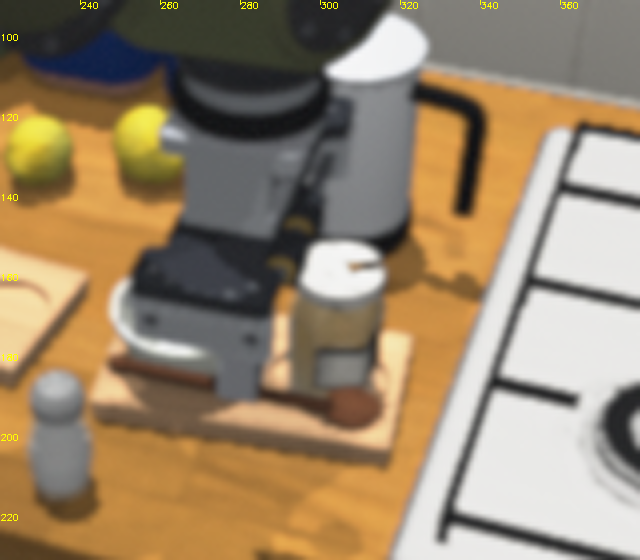

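Spoon held level, from (248,180) to (311,191). Turning 85.5° so it will lie across the board.

>>> step_arm([
  [[0, 0, 0, 10.6, 0, 0], [0, 0, 0, 10.7, 0, 0], [0, 0, 0, 10.7, 0, 0], [0, 0, 0, 10.7, 0, 0], [0, 0, 0, 10.7, 0, 0], [0, 0, 0, 10.7, 0, 0], [0, 0, 0, 10.7, 0, 0], [0, 0, 0, 10.7, 0, 0], [0, 0, 0, 0, 0, 0], [0, 0, 0, 0, 0, 0]],
])

```text
time_s: 12.65
ee_pos: [0.4546, 0.0035, 0.1508]
eef_rot: [-0.74, 1.57, 3.06]
force: [0.4, 0.3, 0.1]
grip_width: 0.0087
```

```bash
python3 plan.py .5435 .1570 .15 -52.5
```

```text
t 12.65 p [0.4546 0.0035 0.1508] jaw -52.3 q6 0.84 F [0.4 0.3 0.1] w 0.0087
turn [0.24 0.05 0.04] -> then total shift [ 0.0008 -0.0676 -0.164 ] | shift now [ 0.0008 -0.0669 -0.1642]
```

>>> step_arm([
  [[0, -0.0136, -0.0328, 0, 0, 0], [0, -0.0136, -0.0328, 0, 0, 0], [0, -0.0136, -0.0328, 0, 0, 0], [0, -0.0134, -0.0328, 0, 0, 0], [0, -0.0134, -0.0328, 0, 0, 0], [0, 0, 0, 0, 0, 0], [0.04, 0, 0, 0, 0, 0], [0.02, 0, 0, 0, 0, 0], [0, 0, 0, 0, 0, 0], [0, 0, 0, 0, 0, 0]],
])

```text
time_s: 13.9
ee_pos: [0.5442, 0.1567, 0.0925]
eef_rot: [2.673, 1.57, 0.187]
force: [-0.4, 0.3, 0.1]
grip_width: 0.0084
```

```bash
python3 plan.py .5435 .1570 .064 -52.5;  python3 - <<'E'
from h import *
c=cam("scene"); crop(c,210,90,350,230,4,"pics/s10.png")
E
```

```text
t 13.9 p [0.5442 0.1567 0.0925] jaw -52.5 q6 1.13 F [-0.4  0.3  0.1] w 0.0084
turn [ 0.02 -0.06 -0.03] -> then total shift [ 0.0285 -0.0006  0.0004] | shift now [ 0.0285 -0.0007  0.0004]
```

View pics/s10.png

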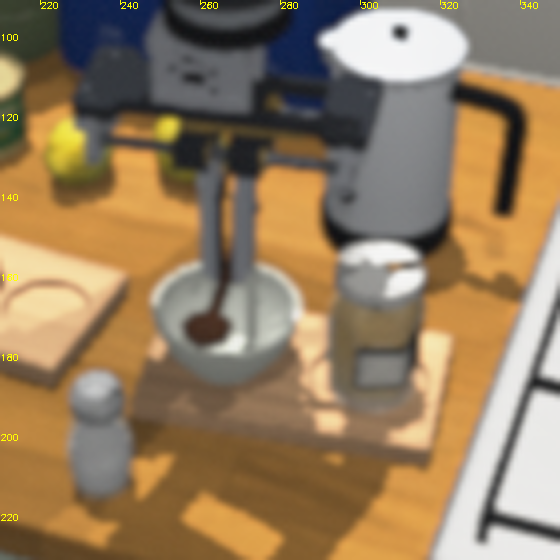

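Run:
```python
from h import *
c=cam("scene")
for z in (.085,.0925,.1): print(z,proj(c,[.4961,.120,z]))
```

```text
0.085 [261.57833454 175.99641128]
0.0925 [261.550327   173.72334308]
0.1 [261.52203925 171.42753287]
```

>>> step_arm([
  [[0.015, -0.0006, 0.0004, 0, 0, 0], [0.007, 0, 0, 0, 0, 0], [0.004, 0, 0, 0, 0, 0], [0, 0, 0, 0, 0, 0], [0, 0, 0, 0, 0, 0]],
])

```text
time_s: 14.62
ee_pos: [0.5433, 0.1572, 0.0657]
eef_rot: [2.666, 1.57, 0.179]
force: [-0.3, -0.7, -0.6]
grip_width: 0.0082
```

>>> step_arm([
  [[0.001, 0, 0, 0, 0, 0], [0.0007, 0, 0, 0, 0, 0], [0, 0, 0, 0, 0, 0], [0, 0, 0, 0, 0, 0]],
])

```text
time_s: 15.12
ee_pos: [0.5431, 0.1572, 0.0638]
eef_rot: [2.199, 1.571, -0.288]
force: [0.3, -0.5, -0.6]
grip_width: 0.0086
```

Run:
```python
from h import *
c=cam("scene"); crop(c,210,110,330,210,6,"pics/s11.png")
```

```text
(no output)
```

View pics/s11.png

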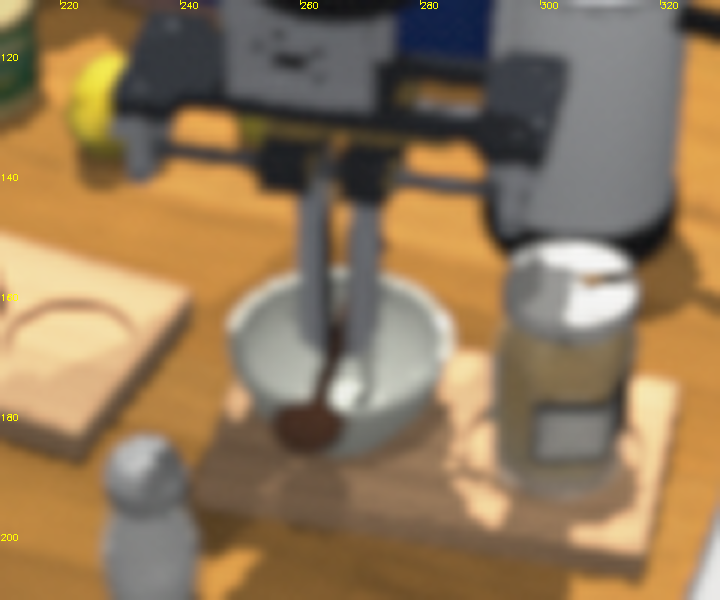

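The spoon is over the rim at (262,180), not yet pressing. Lower another 1 mm, release a little, then fully, and rise.

>>> step_arm([
  [[0.001, 0, 0, 0, 0, 0], [0, 0, 0, 0, 0, 0], [0, 0, 0, 0, 0, 0]],
])

```text
time_s: 15.55
ee_pos: [0.5433, 0.1573, 0.0634]
eef_rot: [2.713, 1.57, 0.226]
force: [-2.6, -0.3, 7.0]
grip_width: 0.0083
```

>>> step_arm([
  [[0, 0, 0, 0, 0, 0], [0, 0, 0, 0, 0, 0], [0, 0, 0, 0, 0, 0], [0, 0, 0, 0, 0, 0], [-0.01, 0, 0, 0, 0, 0], [-0.03, 0, 0, 0, 0, 0], [-0.05, 0, 0, 0, 0, 0], [-0.05, 0, 0, 0, 0, 0], [0, 0, 0, 0, 0, 0]],
], fingers=0.03)

```text
time_s: 16.68
ee_pos: [0.5445, 0.1575, 0.2074]
eef_rot: [2.703, 1.563, 0.216]
force: [0.2, -0.7, -0.1]
grip_width: 0.0302
```

```bash
python3 plan.py .4245 .134 .19 -20
python3 - <<'E'
from h import *
c=cam("scene"); crop(c,210,110,330,210,6,"pics/s12.png")
E
```

```text
t 16.68 p [0.5445 0.1575 0.2074] jaw -52.5 q6 1.13 F [ 0.2 -0.7 -0.1] w 0.0302
turn [-32.5   -0.33  -0.29] -> then total shift [ 0.0174 -0.1047  0.0632] | shift now [ 0.0165 -0.0544  0.1096]
```

View pics/s12.png

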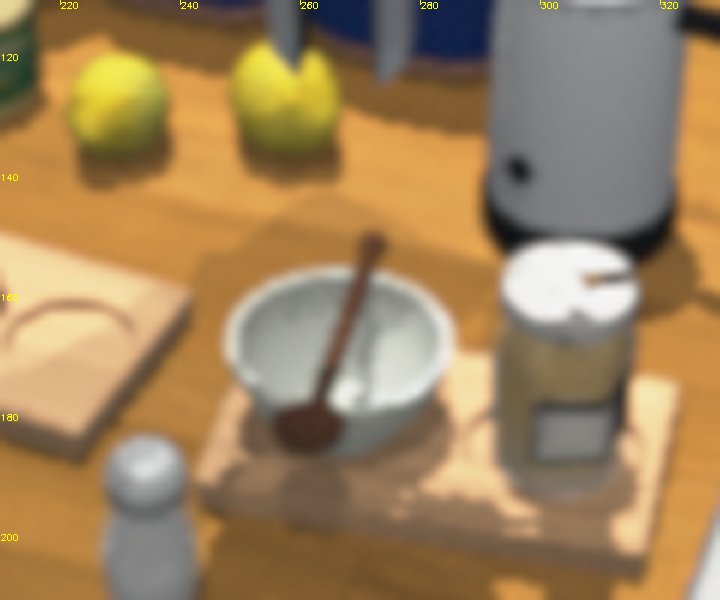

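The long spoon lies across the rim, head at (261,181) and handle tip at (270,151), both overhanging. The bowl and jar are in place. Now the shaker.

```bash
python3 plan.py .4247 .134 .2 25.1
```

```text
t 16.73 p [0.5436 0.1573 0.2047] jaw -52.5 q6 1.13 F [ 0.1  0.1 -0.7] w 0.0299
turn [-77.61  -0.1   -0.2 ] -> then total shift [ 0.0047 -0.1176 -0.0293] | shift now [ 0.0043 -0.0539  0.1086]
```

>>> step_arm([
  [[0, 0, 0, -9.7, 0, 0], [0, 0, 0, -9.7, 0, 0], [0, 0, 0, -9.7, 0, 0], [0, 0, 0, -9.7, 0, 0], [0, 0, 0, -9.7, 0, 0], [0, 0, 0, -9.7, 0, 0], [0, 0, 0, -9.7, 0, 0], [0, 0, 0, -9.7, 0, 0], [0, -0.0392, -0.0098, 0, 0, 0], [0, -0.0392, -0.0098, 0, 0, 0], [0, -0.0392, -0.0097, 0, 0, 0], [0, 0, 0, 0, 0, 0]],
], fingers=0.07, squeeze=15)

```text
time_s: 18.23
ee_pos: [0.4224, 0.1336, 0.2023]
eef_rot: [-1.778, 1.57, -2.91]
force: [0.8, 0.2, -0.2]
grip_width: 0.0701
```

>>> step_arm([
  [[0.03, 0, 0, 0, 0, 0], [0.05, 0, 0, 0, 0, 0], [0, 0, 0, 0, 0, 0]],
])

```text
time_s: 18.6
ee_pos: [0.4228, 0.1335, 0.12]
eef_rot: [-1.785, 1.564, -2.918]
force: [-0.4, 0.3, 1.4]
grip_width: 0.07
```

```bash
python3 plan.py .4247 .134 .03 25.1
python3 - <<'E'
from h import *
c=cam("scene"); crop(c,180,90,300,220,5,"pics/s13.png")
E
```

```text
t 18.6 p [0.4228 0.1335 0.12  ] jaw 25.1 q6 -0.21 F [-0.4  0.3  1.4] w 0.07
turn [-0.01 -0.08  0.38] -> then total shift [0.09   0.0019 0.0004] | shift now [0.09   0.0025 0.0005]
```

View pics/s13.png

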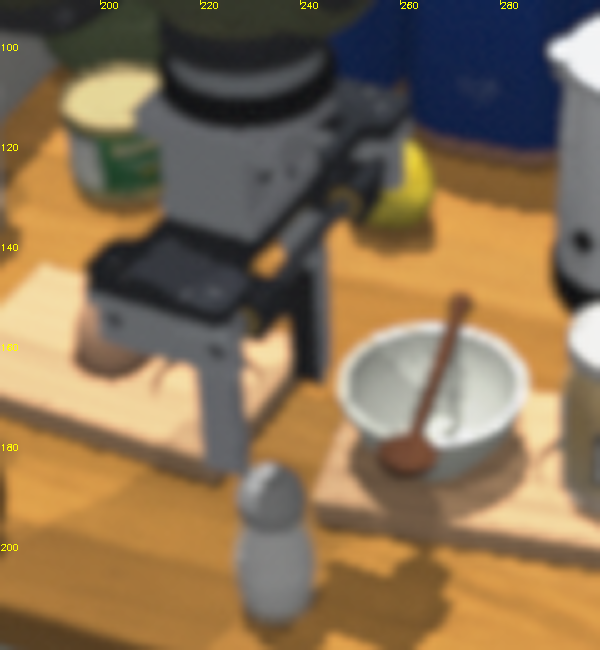

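The fingers straddle the shaker's top at (233,185). Lower and grip.

>>> step_arm([
  [[0.035, 0.0015, 0.0004, 0, 0, 0], [0.035, 0, 0, 0, 0, 0], [0.02, 0, 0, 0, 0, 0], [0, 0, 0, 0, 0, 0]],
])

```text
time_s: 19.15
ee_pos: [0.4264, 0.1343, 0.0334]
eef_rot: [-1.833, 1.571, -2.966]
force: [1.0, 0.1, 0.7]
grip_width: 0.07
```

>>> step_arm([
  [[0, 0, 0, 0, 0, 0], [0, 0, 0, 0, 0, 0], [0, 0, 0, 0, 0, 0], [0, 0, 0, 0, 0, 0], [0, 0, 0, 0, 0, 0]],
], fingers=0.0)

```text
time_s: 19.77
ee_pos: [0.4259, 0.1341, 0.0332]
eef_rot: [1.099, 1.57, -0.034]
force: [-2.0, -1.3, 6.7]
grip_width: 0.0403
```

```bash
python3 plan.py .485 .2835 .12 25.1
python3 - <<'E'
from h import *
c=cam("scene"); crop(c,180,90,300,220,5,"pics/s14.png")
E
```

```text
t 19.77 p [0.4259 0.1341 0.0332] jaw 25.1 q6 -0.21 F [-2.  -1.3  6.7] w 0.0403
turn [-0.01  0.01 -0.03] -> then total shift [-0.0868  0.1168 -0.1102] | shift now [-0.0868  0.1169 -0.1102]
```

View pics/s14.png

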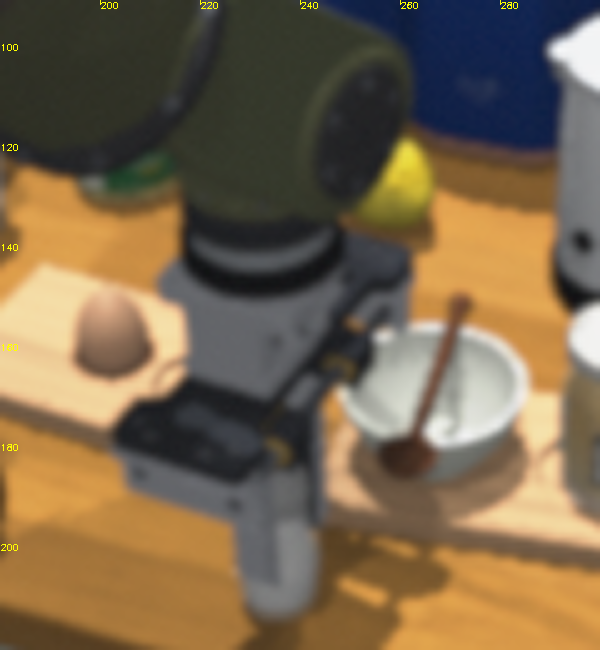

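Held at 40 mm (a little under 44), with a small upward push. I lift a bit and check the hold.

>>> step_arm([
  [[-0.01, 0, 0, 0, 0, 0], [-0.02, 0, 0, 0, 0, 0], [-0.03, 0, 0, 0, 0, 0], [-0.03, 0, 0, 0, 0, 0], [0, 0, 0, 0, 0, 0], [0, 0, 0, 0, 0, 0], [0, 0, 0, 0, 0, 0]],
])

```text
time_s: 20.7
ee_pos: [0.4252, 0.134, 0.1217]
eef_rot: [-1.791, 1.569, -2.923]
force: [0.3, 0.7, -1.2]
grip_width: 0.0401
```

```bash
python3 plan.py .485 .2835 .12 25.1
python3 - <<'E'
from h import *
c=cam("scene"); crop(c,180,90,300,220,5,"pics/s15.png")
E
```

```text
t 20.7 p [0.4252 0.134  0.1217] jaw 25.1 q6 -0.21 F [ 0.3  0.7 -1.2] w 0.0401
turn [-0.01 -0.02  0.11] -> then total shift [ 0.0017  0.1176 -0.11  ] | shift now [ 0.0016  0.1175 -0.11  ]
```

View pics/s15.png

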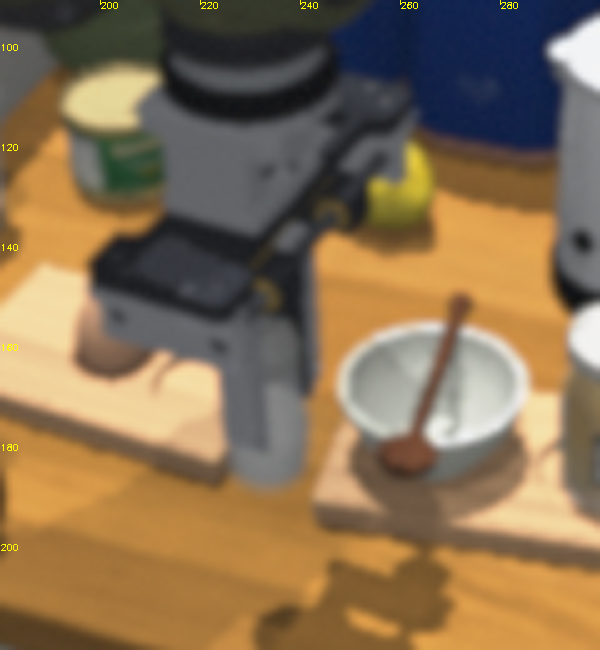

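Run:
```python
from h import *
c=cam("scene"); p=np.array([.4252,.134])
o,_=ray(c,256,192); d=o[:2]-p; d/=np.linalg.norm(d); n=np.array([-d[1],d[0]])
z=.0885
print("centre",proj(c,[*p,z]),"front",proj(c,[*(p+.022*d),z]),"sides",proj(c,[*(p+.022*n),z]),proj(c,[*(p-.022*n),z]))
print("front edge seen ->",onz(c,233.6,188,z)-np.array([*(p+.022*d),z]))
```

```text
centre [235.44827936 184.35135557] front [235.88297677 190.48790609] sides [244.45479777 183.71888357] [226.42336248 184.98511958]
front edge seen -> [1.04876085e-03 1.05942062e-02 2.77555756e-17]
```

Run:
```python
from h import *
c=cam("scene"); crop(c,215,140,255,200,12,"pics/s16.png")
b=dict(c); b["bgr"]=cv2.imread("pics/scene0.png"); crop(b,215,170,255,225,12,"pics/s17.png")
for p in([.4247,.134,0],[.4247,.134,.04],[.4247,.134,.09],[.4252,.134,.0885],[.4252,.134,.1285]): print(p,proj(c,p))
a,b2=cv2.imread("pics/s16.png"),cv2.imread("pics/s17.png"); h=max(a.shape[0],b2.shape[0])
o=np.zeros((600,800,3),np.uint8); a=cv2.resize(a,None,fx=.8,fy=.8);b2=cv2.resize(b2,None,fx=.8,fy=.8); o[:a.shape[0],:a.shape[1]]=a; o[:b2.shape[0],400:400+b2.shape[1]]=b2; cv2.imwrite("pics/s18.png",o)
```

```text
[0.4247, 0.134, 0] [237.09019184 209.80207798]
[0.4247, 0.134, 0.04] [236.29979854 198.70386216]
[0.4247, 0.134, 0.09] [235.25148361 183.98406964]
[0.4252, 0.134, 0.0885] [235.44827936 184.35135557]
[0.4252, 0.134, 0.1285] [234.56361238 171.86266003]
```

View pics/s18.png

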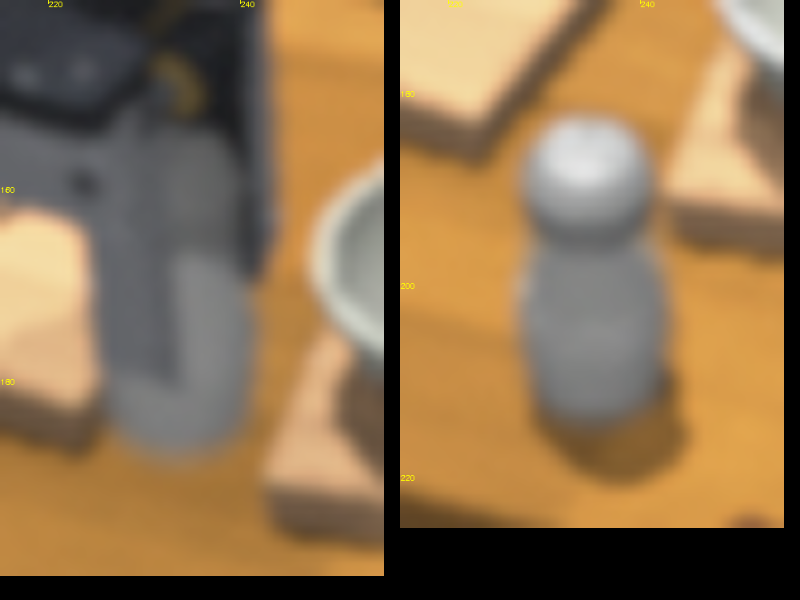

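Differential check: the foot sits about 3 mm towards the board's +y from the finger line, and the shaker is upright. I'll compensate for that.

```bash
python3 plan.py .4863 .281 .122 25.1
```

```text
t 20.85 p [0.4255 0.1341 0.1221] jaw 25.1 q6 -0.21 F [-0.2 -0.3 -0.6] w 0.0402
turn [-0.01 -0.02  0.07] -> then total shift [ 1.000e-04  1.174e-01 -1.072e-01] | shift now [ 0.      0.1174 -0.1072]
```

>>> step_arm([
  [[0, 0.0235, -0.0215, 0, 0, 0], [0, 0.0313, -0.0286, 0, 0, 0], [0, 0.0313, -0.0286, 0, 0, 0], [0, 0.0313, -0.0285, 0, 0, 0], [0, 0, 0, 0, 0, 0], [0, 0, 0, 0, 0, 0], [0.03, 0, 0, 0, 0, 0], [0.02, 0, 0, 0, 0, 0], [0, 0, 0, 0, 0, 0], [0, 0, 0, 0, 0, 0]],
])

```text
time_s: 22.1
ee_pos: [0.487, 0.2807, 0.0738]
eef_rot: [1.568, 1.57, 0.435]
force: [0.2, -0.1, -0.4]
grip_width: 0.0404
```

```bash
python3 plan.py .4863 .281 .046 25.1
python3 - <<'E'
from h import *
c=cam("scene"); crop(c,170,90,270,190,6,"pics/s19.png")
E
```

```text
t 22.1 p [0.487  0.2807 0.0738] jaw 25.1 q6 0.02 F [ 0.2 -0.1 -0.4] w 0.0404
turn [-0.04  0.   -0.07] -> then total shift [ 0.0278 -0.0005 -0.0005] | shift now [ 0.0278 -0.0005 -0.0005]
```

View pics/s19.png

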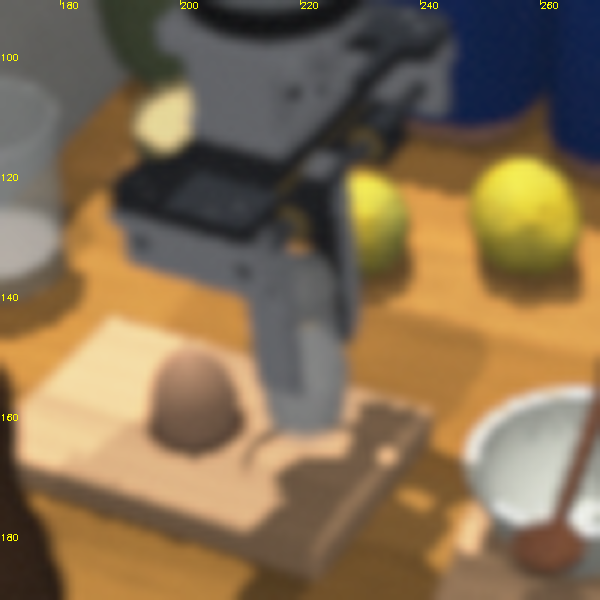

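>>> step_arm([
  [[0.012, 0, 0, 0, 0, 0], [0.006, 0, 0, 0, 0, 0], [0, 0, 0, 0, 0, 0], [0, 0, 0, 0, 0, 0]],
])

```text
time_s: 22.65
ee_pos: [0.4866, 0.2811, 0.0548]
eef_rot: [1.797, 1.571, 0.664]
force: [1.1, 0.3, -0.7]
grip_width: 0.0403
```

```bash
python3 plan.py .4863 .281 .046 25.1
python3 - <<'E'
from h import *
c=cam("scene"); 
R=np.array([.4848,.283])
b=c["bgr"].copy()
crop(c,190,120,250,180,10,"pics/s20.png"); im=cv2.imread("pics/s20.png")
def dr(xy,r,z,col):
    P=[proj(c,[xy[0]+r*np.cos(a),xy[1]+r*np.sin(a),z]) for a in np.linspace(0,6.28,60)]
    P=((np.array(P)-[190,120]+.5)*10).astype(int); cv2.polylines(im,[P],True,col,1)
dr(R,.03,.018,(255,0,0)); dr(R,.022,.020,(0,255,0))
cv2.imwrite("pics/s20.png",im)
E
```

```text
t 22.65 p [0.4866 0.2811 0.0548] jaw 25.1 q6 0.02 F [ 1.1  0.3 -0.7] w 0.0403
turn [-0.01 -0.   -0.01] -> then total shift [ 0.0088 -0.0003 -0.0001] | shift now [ 0.0088 -0.0003 -0.0001]
```

View pics/s20.png

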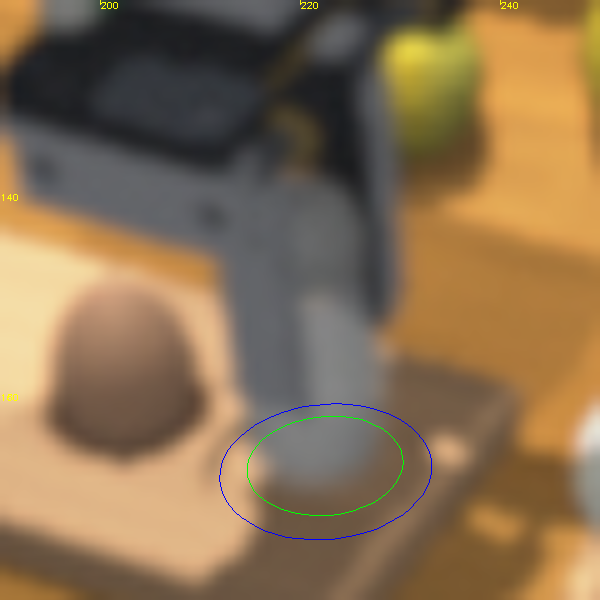

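The foot looks within a few mm of centre (315 against 323 columns). Contact height will tell: about 45 mm for the recess floor, about 51 mm for the board top.

>>> step_arm([
  [[0.003, 0, 0, 0, 0, 0], [0.003, 0, 0, 0, 0, 0], [0, 0, 0, 0, 0, 0], [0, 0, 0, 0, 0, 0]],
])

```text
time_s: 23.2
ee_pos: [0.4866, 0.281, 0.0488]
eef_rot: [3.073, 1.571, 1.94]
force: [1.2, -0.4, -0.6]
grip_width: 0.0402
```

>>> step_arm([
  [[0.0015, 0, 0, 0, 0, 0], [0.0015, 0, 0, 0, 0, 0], [0, 0, 0, 0, 0, 0], [0, 0, 0, 0, 0, 0]],
])

```text
time_s: 23.7
ee_pos: [0.4866, 0.281, 0.0458]
eef_rot: [1.182, 1.571, 0.049]
force: [-0.5, -0.2, -0.4]
grip_width: 0.0404
```

>>> step_arm([
  [[0.0012, 0, 0, 0, 0, 0], [0, 0, 0, 0, 0, 0], [0, 0, 0, 0, 0, 0]],
])

```text
time_s: 24.08
ee_pos: [0.4868, 0.2811, 0.0453]
eef_rot: [1.533, 1.57, 0.4]
force: [-2.4, -1.5, 7.1]
grip_width: 0.0404
```

Run:
```python
from h import *
c=cam("scene"); 
R=np.array([.4848,.283])
crop(c,190,120,250,180,10,"pics/s21.png"); im=cv2.imread("pics/s21.png")
def dr(xy,r,z,col):
    P=[proj(c,[xy[0]+r*np.cos(a),xy[1]+r*np.sin(a),z]) for a in np.linspace(0,6.28,60)]
    P=((np.array(P)-[190,120]+.5)*10).astype(int); cv2.polylines(im,[P],True,col,1)
dr(R,.03,.018,(255,0,0)); 
cv2.imwrite("pics/s21.png",im)
```

```text
(no output)
```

View pics/s21.png

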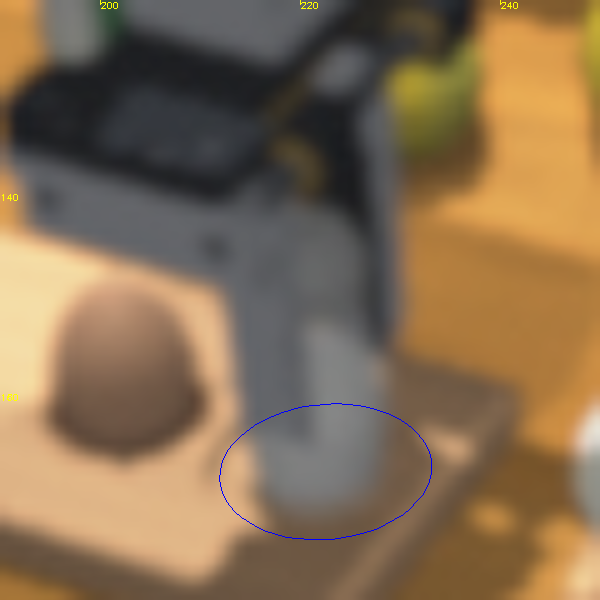

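Contact came at 45.3 mm, so the foot is on the recess floor. Release and rise.

>>> step_arm([
  [[-0.0005, 0, 0, 0, 0, 0], [0, 0, 0, 0, 0, 0], [0, 0, 0, 0, 0, 0], [0, 0, 0, 0, 0, 0], [-0.02, 0, 0, 0, 0, 0], [-0.045, 0, 0, 0, 0, 0], [-0.05, 0, 0, 0, 0, 0], [-0.04, 0, 0, 0, 0, 0], [0, 0, 0, 0, 0, 0]],
], fingers=0.066)

```text
time_s: 25.25
ee_pos: [0.4876, 0.2815, 0.2031]
eef_rot: [1.599, 1.565, 0.466]
force: [0.1, 0.3, -0.7]
grip_width: 0.0657
```

```bash
python3 plan.py .5487 -.1484 .2 23.6
python3 - <<'E'
from h import *
c=cam("scene"); crop(c,170,90,310,210,5,"pics/s22.png")
E
```

```text
t 25.25 p [0.4876 0.2815 0.2031] jaw 25.1 q6 0.02 F [ 0.1  0.3 -0.7] w 0.0657
turn [ 1.49 -0.01 -0.31] -> then total shift [ 0.0031 -0.1161  0.4185] | shift now [ 0.0023 -0.127   0.4153]
```

View pics/s22.png

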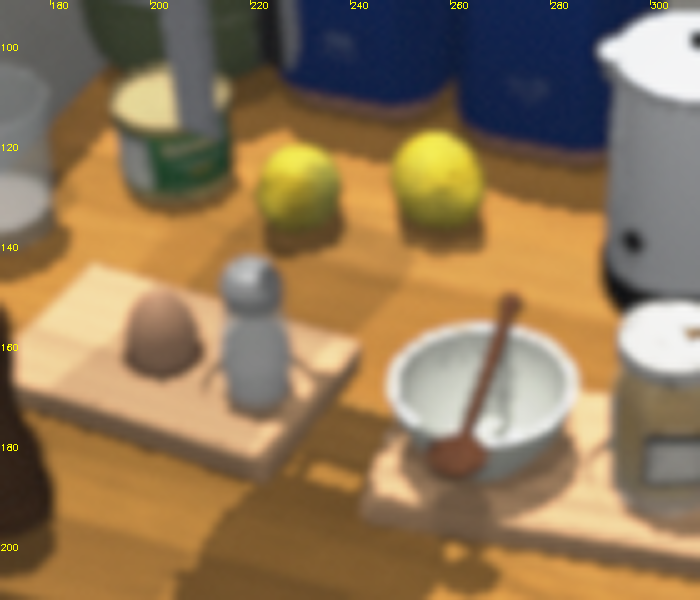

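The shaker stands centred in the recess at (218,163), beside the egg. Before the short spoon I check its gap to the hob.

Run:
```python
from h import *
c=cam("top"); crop(c,310,100,410,180,8,"pics/t23.png")
c=cam("scene"); crop(c,310,200,400,280,8,"pics/s23.png")
```

```text
(no output)
```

View pics/t23.png

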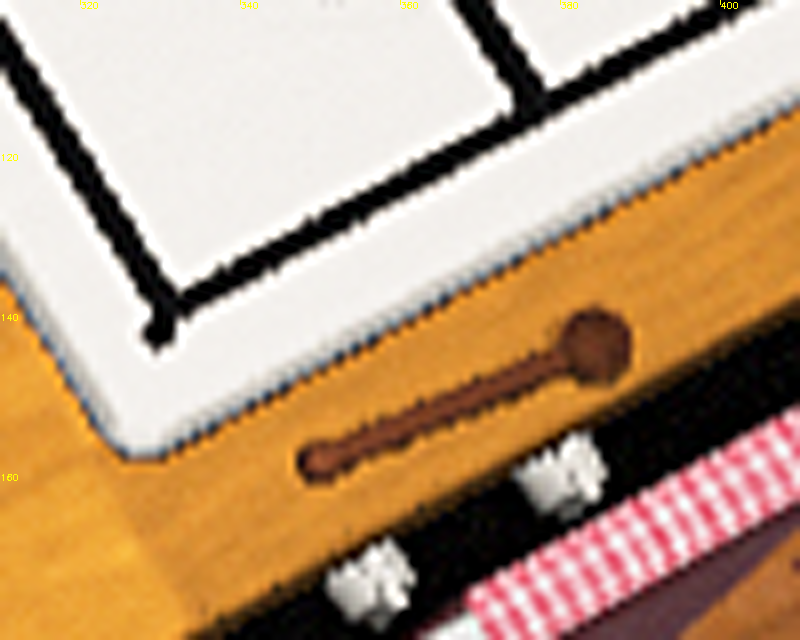

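View pics/s23.png

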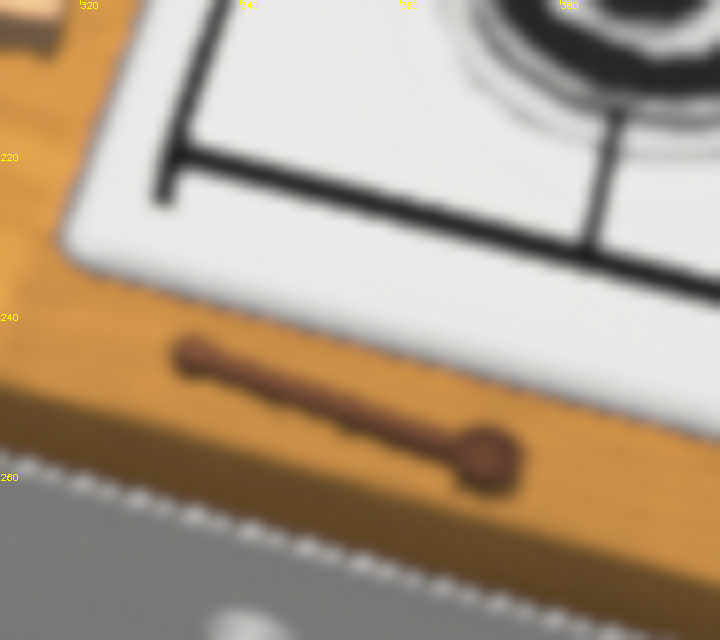

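The hob's edge is about 24 mm from the handle's axis. I use a narrow 20 mm opening, shifted 1 mm away from the hob.

```bash
python3 plan.py .5475 -.149 .2 23.7
```

```text
t 25.4 p [0.4862 0.2808 0.1988] jaw 25.1 q6 0.02 F [ 0.1 -0.1 -0.3] w 0.0661
turn [1.39 0.   0.11] -> then total shift [-0.0012 -0.1166  0.4182] | shift now [-0.001  -0.1267  0.4152]
```

>>> step_arm([
  [[0, 0, 0, 1.4, 0, 0], [0, -0.009, 0.0322, 0, 0, 0], [0, -0.0137, 0.049, 0, 0, 0], [0, -0.0137, 0.049, 0, 0, 0], [0, -0.0137, 0.049, 0, 0, 0], [0, -0.0137, 0.049, 0, 0, 0], [0, -0.0137, 0.049, 0, 0, 0], [0, -0.0137, 0.049, 0, 0, 0], [0, -0.0137, 0.049, 0, 0, 0], [0, -0.0117, 0.043, 0, 0, 0], [0, 0, 0, 0, 0, 0], [0, 0, 0, 0, 0, 0]],
], fingers=0.02, squeeze=25)

```text
time_s: 26.9
ee_pos: [0.5476, -0.1483, 0.1993]
eef_rot: [-2.455, 1.57, 2.671]
force: [0.3, -0.6, 0.4]
grip_width: 0.0202
```

```bash
python3 plan.py .5475 -.149 .03 23.7
```

```text
t 26.9 p [ 0.5476 -0.1483  0.1993] jaw 23.7 q6 -0.74 F [ 0.3 -0.6  0.4] w 0.0202
turn [-0.05 -0.06  0.05] -> then total shift [ 0.1693 -0.0004  0.0006] | shift now [ 0.1693 -0.0003  0.0008]
```

>>> step_arm([
  [[0.04, -0.0004, 0.0006, 0, 0, 0], [0.05, 0, 0, 0, 0, 0], [0.05, 0, 0, 0, 0, 0], [0.0293, 0, 0, 0, 0, 0], [0, 0, 0, 0, 0, 0], [0, 0, 0, 0, 0, 0], [0, 0, 0, 0, 0, 0]],
])

```text
time_s: 27.78
ee_pos: [0.5485, -0.1495, 0.0324]
eef_rot: [0.831, 1.568, -0.326]
force: [-0.4, 0.7, 0.2]
grip_width: 0.0201
```

```bash
python3 plan.py .5475 -.149 .0025 23.7
python3 - <<'E'
from h import *
c=cam("scene"); crop(c,310,190,400,280,7,"pics/s24.png")
E
```

```text
t 27.77 p [ 0.5485 -0.1495  0.0324] jaw 23.7 q6 -0.74 F [-0.4  0.7  0.2] w 0.0201
turn [ 0.01  0.1  -0.11] -> then total shift [ 0.0299 -0.0007 -0.0009] | shift now [ 0.0299 -0.0008 -0.0009]
```

View pics/s24.png

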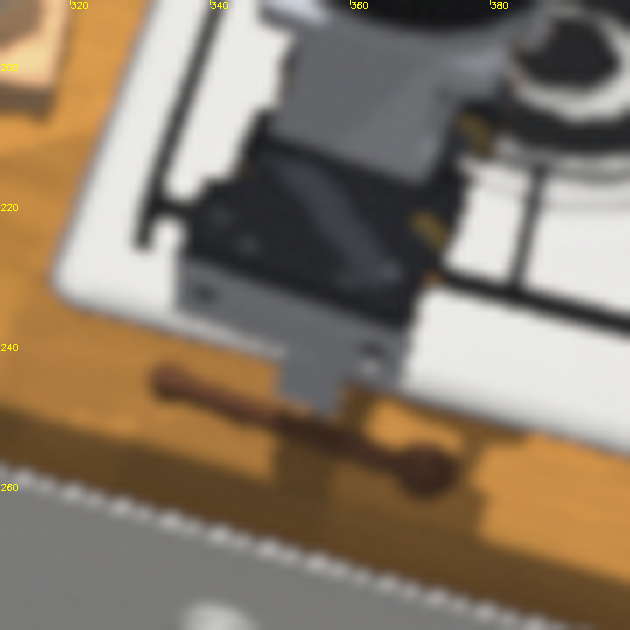

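>>> step_arm([
  [[0.01, 0, 0, 0, 0, 0], [0.01, 0, 0, 0, 0, 0], [0.005, 0, 0, 0, 0, 0], [0.003, 0, 0, 0, 0, 0], [0, 0, 0, 0, 0, 0], [0, 0, 0, 0, 0, 0]],
])

```text
time_s: 28.58
ee_pos: [0.5479, -0.1495, 0.003]
eef_rot: [0.778, 1.57, -0.379]
force: [-0.2, 0.6, -0.5]
grip_width: 0.0198
```

```bash
python3 plan.py .5475 -.149 .0025 23.7
```

```text
t 28.57 p [ 0.5479 -0.1495  0.003 ] jaw 23.7 q6 -0.74 F [-0.2  0.6 -0.5] w 0.0198
turn [-0.01  0.01 -0.01] -> then total shift [ 0.0005 -0.0001 -0.0006] | shift now [ 0.0005 -0.0001 -0.0006]
```

No contact on the way down; close and lift.

>>> step_arm([
  [[0.0005, 0, 0, 0, 0, 0], [0, 0, 0, 0, 0, 0], [0, 0, 0, 0, 0, 0], [0, 0, 0, 0, 0, 0], [-0.02, 0, 0, 0, 0, 0], [-0.04, 0, 0, 0, 0, 0], [-0.05, 0, 0, 0, 0, 0], [-0.05, 0, 0, 0, 0, 0], [-0.04, 0, 0, 0, 0, 0], [0, 0, 0, 0, 0, 0], [0, 0, 0, 0, 0, 0]],
], fingers=0.0)

```text
time_s: 29.95
ee_pos: [0.5473, -0.1494, 0.2012]
eef_rot: [-2.293, 1.569, 2.833]
force: [0.3, 0.2, -0.8]
grip_width: 0.0087
```

```bash
python3 plan.py .435 .3917 .2 115.1
python3 - <<'E'
from h import *
c=cam("scene"); crop(c,310,120,430,260,5,"pics/s25.png")
E
```

```text
t 29.95 p [ 0.5473 -0.1494  0.2012] jaw 23.7 q6 -0.74 F [ 0.3  0.2 -0.8] w 0.0087
turn [88.6   0.    0.09] -> then total shift [ 0.0012 -0.5376 -0.1278] | shift now [ 0.0016  0.1146 -0.5406]
```

View pics/s25.png

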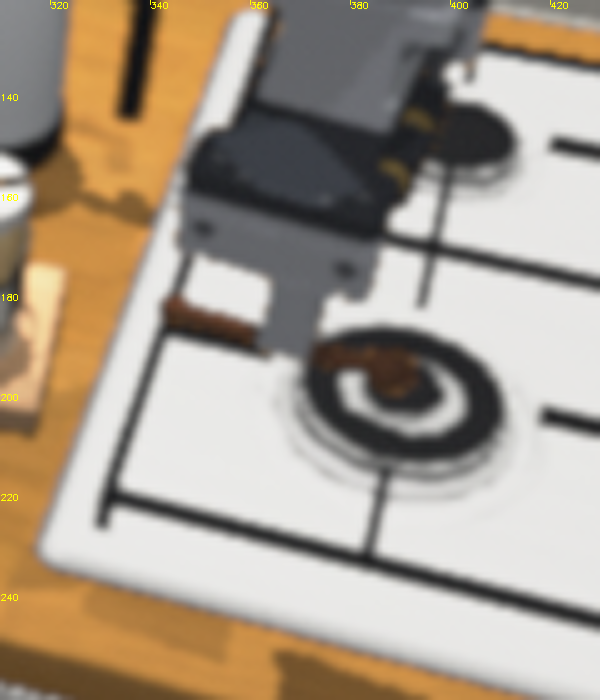

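Run:
```python
from h import *
c=cam("top");s=cam("scene")
print("beaker base",onz(c,63,181,0).round(3),"left/right",onz(c,50,181,0).round(3),onz(c,77,181,0).round(3))
for z in(.1,.13,.16): print("rim",z,onz(c,47,172,z).round(3), onz(s,171,117-12,z).round(3))
print("box corner base",onz(c,64,228,0).round(3), onz(c,47,190,0).round(3),"scene",onz(s,141,147,0).round(3),onz(s,156,133,0).round(3))
print("beanjar",onz(c,99,228,0).round(3),[onz(c,89,224,z).round(3) for z in (.05,.08)])
```

```text
beaker base [0.468 0.544 0.   ] left/right [0.468 0.573 0.   ] [0.469 0.512 0.   ]
rim 0.1 [0.463 0.531 0.1  ] [0.483 0.539 0.1  ]
rim 0.13 [0.456 0.516 0.13 ] [0.462 0.493 0.13 ]
rim 0.16 [0.448 0.5   0.16 ] [0.44  0.447 0.16 ]
box corner base [0.362 0.53  0.   ] [0.447 0.577 0.   ] scene [0.359 0.54  0.   ] [0.431 0.577 0.   ]
beanjar [0.363 0.453 0.   ] [array([0.365, 0.456, 0.05 ]), array([0.361, 0.444, 0.08 ])]
```

The spoon is held level. Next: turn, then carry it to the egg board at z = 0.2.

>>> step_arm([
  [[0, 0, 0, 9.85, 0, 0], [0, 0, 0, 9.85, 0, 0], [0, 0, 0, 9.85, 0, 0], [0, 0, 0, 9.85, 0, 0], [0, 0, 0, 9.85, 0, 0], [0, 0, 0, 9.85, 0, 0], [0, 0, 0, 9.85, 0, 0], [0, 0, 0, 9.85, 0, 0], [0, 0, 0, 9.8, 0, 0], [0, 0, 0, 0, 0, 0], [0, 0, 0, 0, 0, 0]],
])

```text
time_s: 31.48
ee_pos: [0.5476, -0.1494, 0.2018]
eef_rot: [-0.751, 1.57, 2.832]
force: [-0.0, -0.2, -0.3]
grip_width: 0.0086
```

```bash
python3 plan.py .4355 .3908 .2 115.1
```

```text
t 31.48 p [ 0.5476 -0.1494  0.2018] jaw -64.7 q6 0.8 F [-0.  -0.2 -0.3] w 0.0086
turn [0.22 0.03 0.03] -> then total shift [ 0.0018 -0.5368 -0.1276] | shift now [ 0.002  -0.5363 -0.1297]
```

>>> step_arm([
  [[0, -0.0488, -0.0116, 0, 0, 0], [0, -0.0488, -0.0116, 0, 0, 0], [0, -0.0488, -0.0116, 0, 0, 0], [0, -0.0488, -0.0116, 0, 0, 0], [0, -0.0488, -0.0116, 0, 0, 0], [0, -0.0488, -0.0116, 0, 0, 0], [0, -0.0488, -0.0116, 0, 0, 0], [0, -0.0488, -0.0116, 0, 0, 0], [0, -0.0488, -0.0116, 0, 0, 0], [0, -0.0488, -0.0116, 0, 0, 0], [0, -0.0488, -0.0116, 0.2, 0, 0], [0, 0, 0, 0, 0, 0]],
])

```text
time_s: 32.98
ee_pos: [0.4344, 0.3931, 0.2016]
eef_rot: [-0.098, 1.57, -2.799]
force: [0.5, -0.9, -0.9]
grip_width: 0.0087
```

>>> step_arm([
  [[0, 0, 0, 0, 0, 0], [0, 0, 0, 0, 0, 0]],
])

```text
time_s: 33.22
ee_pos: [0.4361, 0.3898, 0.2024]
eef_rot: [1.698, 1.571, -1.009]
force: [-0.5, 0.4, -0.5]
grip_width: 0.0085
```

```bash
python3 plan.py .4355 .3908 .05 115.1
python3 - <<'E'
from h import *
c=cam("scene"); crop(c,120,60,280,200,4,"pics/s26.png")
E
```

```text
t 33.23 p [0.4361 0.3898 0.2024] jaw -65.1 q6 1.8 F [-0.5  0.4 -0.5] w 0.0085
turn [-0.23 -0.   -0.  ] -> then total shift [ 1.524e-01 -1.200e-03  1.000e-04] | shift now [ 1.524e-01 -1.200e-03  1.000e-04]
```

View pics/s26.png

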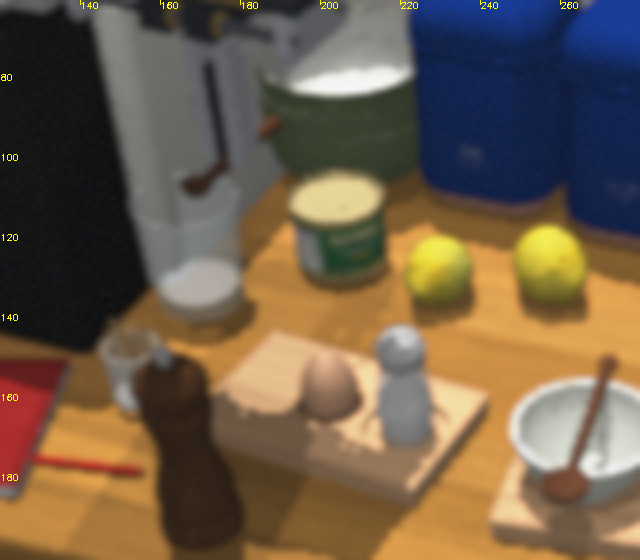

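The mill is still standing, everything's in order, and the short spoon is above the board's bare end. Lowering.

>>> step_arm([
  [[0.035, -0.0012, 0, 0, 0, 0], [0.045, 0, 0, 0, 0, 0], [0.045, 0, 0, 0, 0, 0], [0.0275, 0, 0, 0, 0, 0], [0, 0, 0, 0, 0, 0], [0, 0, 0, 0, 0, 0]],
])

```text
time_s: 34.02
ee_pos: [0.4359, 0.392, 0.0513]
eef_rot: [-2.925, 1.569, 0.651]
force: [0.0, -0.1, -0.9]
grip_width: 0.0084
```

```bash
python3 plan.py .4355 .3908 .0205 115.1
python3 - <<'E'
from h import *
c=cam("scene"); crop(c,120,80,260,200,5,"pics/s27.png")
E
```

```text
t 34.02 p [0.4359 0.392  0.0513] jaw -65.1 q6 1.81 F [ 0.  -0.1 -0.9] w 0.0084
turn [-0.23 -0.11  0.02] -> then total shift [0.0308 0.0009 0.0009] | shift now [0.0308 0.0009 0.0009]
```

View pics/s27.png

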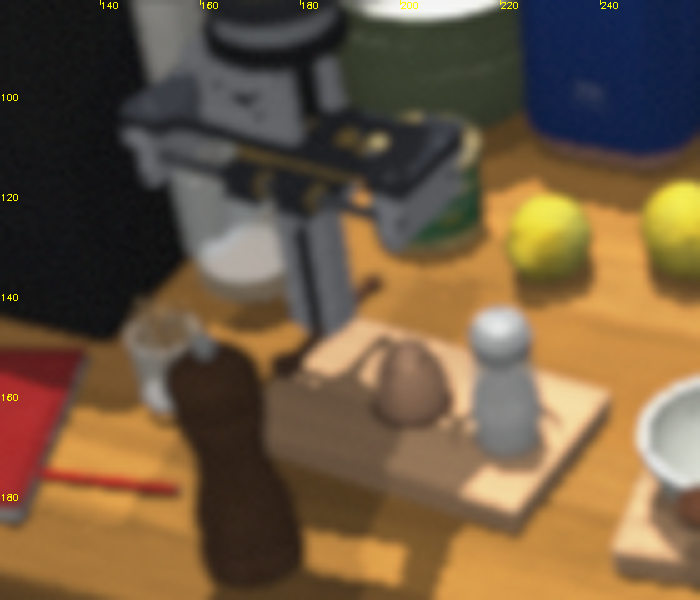

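>>> step_arm([
  [[0.012, 0, 0, 0, 0, 0], [0.01, 0, 0, 0, 0, 0], [0.005, 0, 0, 0, 0, 0], [0.002, 0, 0, 0, 0, 0], [0, 0, 0, 0, 0, 0], [0, 0, 0, 0, 0, 0]],
])

```text
time_s: 34.83
ee_pos: [0.4352, 0.392, 0.021]
eef_rot: [-2.852, 1.57, 0.724]
force: [-0.0, 0.1, -0.4]
grip_width: 0.0086
```

>>> step_arm([
  [[0.001, 0, 0, 0, 0, 0], [0, 0, 0, 0, 0, 0], [0, 0, 0, 0, 0, 0]],
])

```text
time_s: 35.2
ee_pos: [0.4353, 0.392, 0.0204]
eef_rot: [-2.931, 1.57, 0.646]
force: [-1.2, -1.4, 5.1]
grip_width: 0.0084
```

```bash
python3 plan.py .4355 .3908 .0205 115.1
python3 - <<'E'
from h import *
c=cam("scene"); crop(c,150,100,250,200,6,"pics/s28.png")
E
```

```text
t 35.2 p [0.4353 0.392  0.0204] jaw -65.1 q6 1.81 F [-1.2 -1.4  5.1] w 0.0084
turn [-0.2  -0.04  0.01] -> then total shift [-0.0001  0.0012  0.0003] | shift now [-0.0001  0.0012  0.0003]
```

View pics/s28.png

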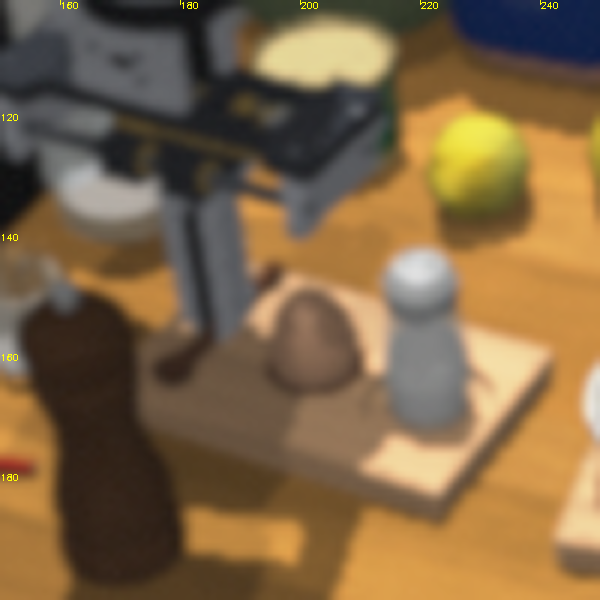

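Contact came at the expected height, with the spoon on the bare end around (187,155). Release narrowly, rise, and back off.

>>> step_arm([
  [[0, 0, 0, 0, 0, 0], [0, 0, 0, 0, 0, 0], [0, 0, 0, 0, 0, 0], [-0.01, 0, 0, 0, 0, 0], [-0.03, 0, 0, 0, 0, 0], [-0.05, 0, 0, 0, 0, 0], [-0.05, 0, 0, 0, 0, 0], [-0.05, 0, 0, 0, 0, 0], [-0.04, 0, 0, 0, 0, 0], [0, 0, 0, 0, 0, 0]],
], fingers=0.024)

```text
time_s: 36.5
ee_pos: [0.4358, 0.3924, 0.2537]
eef_rot: [-2.902, 1.565, 0.674]
force: [0.4, 0.0, -1.1]
grip_width: 0.0243
```

```bash
python3 plan.py .2 .5 .25 60
python3 - <<'E'
from h import *
c=cam("scene"); crop(c,140,100,340,240,4,"pics/s29.png")
E
```

```text
t 36.5 p [0.4358 0.3924 0.2537] jaw -65.1 q6 1.81 F [ 0.4  0.  -1.1] w 0.0243
turn [54.89 -0.28  0.25] -> then total shift [0.0037 0.0247 0.258 ] | shift now [ 0.003  -0.1969  0.1686]
```

View pics/s29.png

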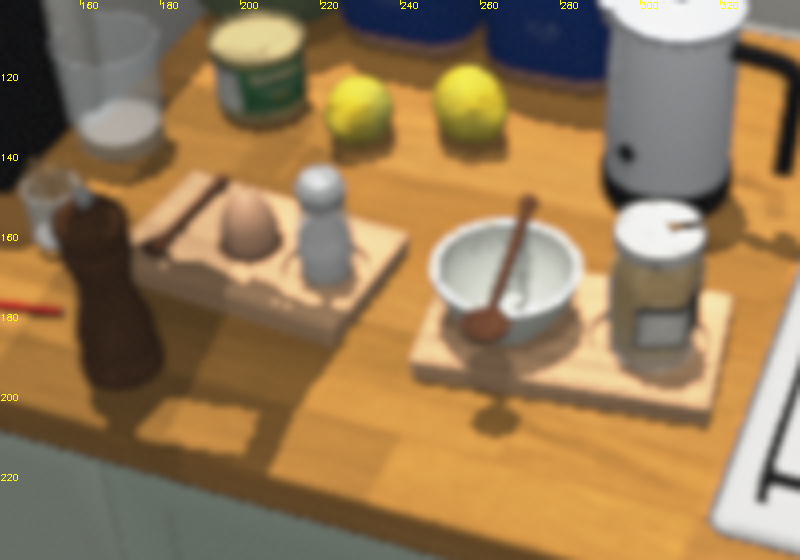

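Everything looks placed. I move the arm aside for a clear top-view check.

>>> step_arm([
  [[0, -0.028, 0.024, 0, 0, 0], [0, -0.034, 0.029, 0, 0, 0], [0, -0.034, 0.029, 0, 0, 0], [0, -0.034, 0.029, 0, 0, 0], [0, -0.034, 0.029, 0, 0, 0], [0, -0.03, 0.027, 0, 0, 0], [0, 0, 0, 0, 0, 0], [0, 0, 0, 0, 0, 0]],
])

```text
time_s: 37.55
ee_pos: [0.2024, 0.4971, 0.249]
eef_rot: [0.844, 1.569, -1.863]
force: [0.2, 0.4, -0.3]
grip_width: 0.0241
```

Run:
```python
from h import *
c=cam("top"); crop(c,100,80,310,240,3,"pics/t30.png")
for (a,b,z,n) in (((0,0),(0,0),0,""),): pass
# expected points
print("mill knob",proj(c,[.3289,.3039,.15]))
```

```text
mill knob [148.51241009 237.00806844]
```

View pics/t30.png

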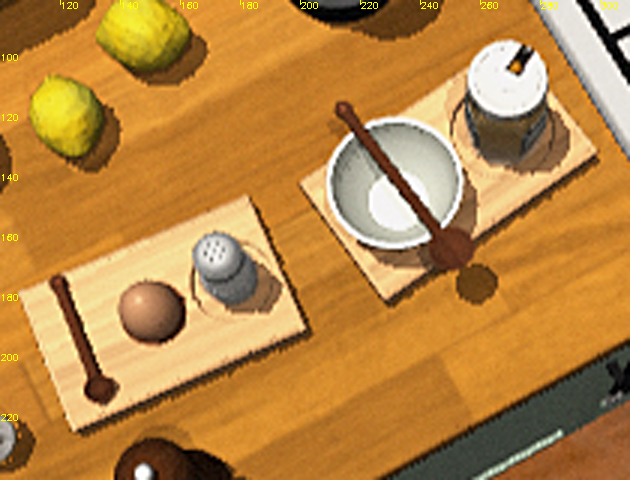

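The top view confirms it. The jar and shaker stand inside their recess rings. The long spoon crosses the bowl about 3 mm off centre with both ends over the rim. The short spoon lies across the egg board's bare end, and the mill's knob is still at (148,237). Handing in.

Run:
```python
from station import ticket
print(ticket.hand_in())
```

```text
the job is handed in; nothing more can be done
None
```

I made up both boards and handed the job in at about 38 s of the 102 s allowed. No verdict is reported.

I worked in the order asked:
1. **Jam jar:** stood in its recess beside the bowl.
2. **Long spoon:** laid across the middle of the bowl's rim.
3. **Salt shaker:** stood in its recess on the egg board.
4. **Short spoon:** laid across the bare end beyond the egg.

**Last checks, with the arm clear:**
- In the top view, the jar and shaker are inside their recess rings.
- The long spoon is about 3 mm off the bowl's centre, with both ends over the rim.
- The short spoon points across its board.
- The bowl is in its seat and the pepper mill is where it stood.
- Force readings between moves stayed at about 7 N or less.

**One disagreement:** the shaker gripped at 40 mm instead of the stated 44 mm, and its foot looked about 3 mm off the finger line. I allowed for this when placing it. Its foot met the recess floor at the height expected.

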